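Line up the oblong stamp over its drawn place on the embroidery panel

TASK

Take the oblong pattern stamp (red knob) off its fork on the stamp rack by lifting it up and then drawing it out, carry it clear of the thread reels and the wooden frame, and bring it over the white oblong outline drawn on the black panel, so that the fit can be checked before the stamp is inked. Finish while still holding it there, steady and level, its face hovering about 10 mm above the panel, centred in the outline with its long sides along the outline's long sides (either way round). Neither the stamp nor the robot may ever touch the panel or its frame, and the other two stamps, the reels and the other things on the bench stay where they are.

Things in the scene. Friction and masses are not known exactly. Their poses are not given: they have to be found in the camera images.
- oblong_knob (a point): Centre of the oblong stamp's red knob, the place to grip: upright cylinder 34 mm across, 40 mm tall (20 mm above and below this point). Below it a steel neck 11 mm across, 40 mm long, then the head. z points up the neck, y along the head's long sides. About 220 g. Hangs on any of the rack's three forks, knob's flat underside on the prongs, neck between them, turned a little about its neck
- oblong_face (a point): Centre of the underside (brass face) of the oblong stamp's head, 78 mm straight below oblong_knob; same axes. The head is a pale wooden block 40 mm (x) by 64 mm (y) by 19 mm thick with a brass plate below
- round_knob (a point): Centre of the pale wooden knob of the round stamp (head 48 mm across, otherwise made like the oblong stamp), hanging on another fork. Leave it alone
- square_knob (a point): Centre of the black knob of the square stamp (head 38 mm square, otherwise made like the oblong stamp), hanging on the third fork. Leave it alone
- rack: Fixed wooden stamp rack, open front at its -x; origin on the bench under the middle knob, y along the row. Forks 105 mm apart in y: two level prongs (27 mm over both, 15 mm between), tops 165 mm up, 6 mm thick, tips upturned 8 mm at x = -26 mm. A stamp must rise over 8 mm (30 at most), go 70 mm to -x, then is free. Cross bar: face at x = +28 mm, top 172 mm up. Base 360 mm wide
- panel: Embroidery frame fixed on the bench, origin at the centre of its underside. Black panel (cloth laced tight on board) 252 mm (x) by 276 mm (y), level surface 18 mm up; gold and silver border ornament rises at most 3 mm. Wooden bars 40 mm square, 380 mm long along y at x = -146 and +146 mm; flat arms along x at y = -158 and +158 mm with steel pins up to 42 mm above the bench
- place (a point): Centre of the white outline drawn on the black panel, at the panel's surface (18 mm above the bench). A rectangle of 2 mm lines, inside 52 mm (x) by 76 mm (y, the long way): a 6 mm margin all round the stamp. z is up. Its position and direction on the panel vary
- reel_gold: Gold thread reel standing upright: wooden flanges 50 mm across, 80 mm tall, gold thread; origin at the centre of its underside. Leave it alone
- reel_silver: Silver thread reel standing upright: wooden flanges 50 mm across, 80 mm tall, silver thread; origin at the centre of its underside. Leave it alone
- reel_orange: Orange thread reel standing upright: wooden flanges 50 mm across, 80 mm tall, orange thread; origin at the centre of its underside. Leave it alone. The three reels stand in a row between the rack and the panel
- scissors: Small embroidery scissors, 130 mm long, lying flat to the right of the panel; origin on the bench below the pivot. Leave alone
- glass: Amber tea glass, 62 mm across, 85 mm tall, standing to the left; origin at the centre of its underside. Leave alone
- pad: Flat ink pad in a dark tin 80 x 120 x 16 mm, lying in front of the rack; origin at the centre of its underside. Leave alone
- tin: Round beeswax tin with a brass lid, 62 mm across, 24 mm tall, behind the row of reels; origin at the centre of its underside. Leave alone
Mind the look-alikes: they are no part of the job. Leave any blue look-alike of the part that bears oblong_knob alone.

How it is judged:
By the outcome, as a careful person would: the job done as asked, in the order asked, and still so for the second after the job is handed in, while the arm keeps its last pose, push and grip.
It also fails if it takes over 42 s, if anything falls off the work surface, if the arm or the gripper's body presses on something with over 40 N, if the wrist force passes 120 N, or if a joint passes its speed limit or range.

ROBOT

A 6-joint arm with a two-finger parallel gripper is mounted at the origin on the work surface. World frame = base frame: x ahead of the robot, y to its left, z up, the work surface at z = 0. Lengths are in m, angles in rad, forces in N, time in s.
With the tool pointing down it reaches from about 0.25 to 0.725 m from the base axis. Payload 4 kg.
Tool frame: the origin (TCP) lies on the centre line of the jaws, within the pads' length; the fingertips stand 11 mm ahead of it and the grasp point (between the pads) lies 8 mm behind it; z points along the fingers, x is the direction in which the jaws open and shut, and the axes are right-handed (so a half turn about z gives the same grasp; the last joint's range is limited). The gripper opens to 85 mm and grips with 20 to 120 N. Pads are 22 mm wide; open, the fingers measure 114 mm over their backs; the gripper's body (76 mm by 85 mm) begins 54 mm behind the grasp point. The pads swing forward as they close: fully open they stand 13 mm farther back than shut.
Start: joints at [-1.171, 0.241, 0.005, 1.335, 0, 1.571], TCP at [0.195, -0.461, 0.242] pointing down, gripper open.
Joint ranges: [-2.72, 2.72], [-1.05, 1.87], [-1.09, 1.28], [-1.99, 2.15], [-1.42, 1.44], [-3.14, 3.14]. Speed limits (rad/s): [2.79, 2.79, 3.14, 3.14, 3.14, 3.14].

INTERFACE

Orientations are given as a unit quaternion [x, y, z, w].
In Python, from workcell import bot, viewer, order gives the robot as it stands. The module is installed in compiled form; this text tells all that it offers.
- The arm moves only by the tool send_rows, never from a script. Its argument "increments" is a list that holds one entry, the list of rows, each a list of 4 numbers: the shift along the tool's x, y, z in m, then the turn about the tool's z in degrees. A call has exactly 8 rows; each row shifts and turns the pose as measured when the row begins, along the tool's axes as they then stand; what a row does not reach is not made up. A row lasts 1/10 s, in which the tool goes at most 50 mm and 8.59 degrees, less where a joint would pass 70% of its speed; a pose out of reach is approached as far as the arm can. A call is refused whole if a number of a shift passes 0.05 or a number of a turn 8.59, either way. A call with a gripper value outside its range is refused whole. "hand" is the closure, from -1 (fully open) to 1 (shut), so that 0 is half open, set as the call begins (left out, the last holds). The fingers move at their own pace and stop on an object; the grip force is fixed at half the most. Time passes only in rows, so rows that do not move let the fingers close, or fill a call up. It gives the time, the measured TCP pose, the force and the opening at its end, in the units of the state.
- bot.get_obs(): the state, without advancing time (a new reading comes with each control period).
- viewer.camera(name): name is "scene" or "top" or "wrist"; returns a dict with "image" (480x640x3 uint8, red, green, blue), "range_z" (480x640 float32, m along the optical axis (not along the pixel's ray), 0 where there is no reading), "camera_matrix" (3x3 intrinsics, pixels), "dist" ([k1, k2, p1, p2, k3] as OpenCV has them; the pictures are not rectified), "eye" and "rotation" of the camera in the world. Camera axes: x right, y down, z forward; pixel columns grow to the right and rows downward; lengths in m; the calibration is good to about 2 mm. A picture is of the moment at which its call begins.
- order.job_done(): hands the job in, once; it reports no verdict.
The state is a dict: "clock": time; "joint_pos": joint angles; "joint_vel": joint speeds; "tau": joint torques, N m; "eef_pos": TCP position; "tool_rot": TCP orientation; "ft_force": force on the tool from outside, world axes, zero at the start; "ft_torque": the same for the moment, N m; "grip_width": finger opening in m.
Only numpy, scipy, OpenCV 4.12 (cv2) and the standard library are available. Lean on these libraries where they do the work, as an engineer would, in place of code of your own. Each camera call takes 0.05 s, during which the arm holds its last target.

## Working session

There is one attempt and no reset: what is moved stays moved. The work goes in short steps, Python scripts to look and compute and a tool call to move; the robot and the scene stay as the last step left them, time stands still between calls to the robot, and variables do not carry over. Pictures are saved under pics/ and viewed, and the job is handed in when it is done.

Besides the shell and the picture viewer there is one more tool, called as name([rows], argument=value, ...), one row to a line, values as JSON. send_rows: Moves the arm, as the interface text tells. Its arguments: {"type":"object","properties":{"increments":{"type":"array","items":{"type":"array","items":{"type":"array","items":{"type":"number"}}}},"hand":{"type":"number"}},"required":["increments"]}

```bash
mkdir -p pics; cat > h.py <<'E'
import numpy as np, cv2, pickle
from workcell import bot, viewer, order
def grab(n,tag):
    c=viewer.camera(n); pickle.dump(c,open(f'pics/{tag}.pkl','wb'))
    cv2.imwrite(f'pics/{tag}.png',c['image'][:,:,::-1]); return c
def load(tag): return pickle.load(open(f'pics/{tag}.pkl','rb'))
E
python3 - <<'E'
from h import *
print(bot.get_obs())
for n in ['scene','top','wrist']:
    c=grab(n,n+'0'); print(n,c['camera_matrix'],c['dist'],c['eye'],c['rotation'])
E
```

```text
{'clock': 0.0, 'joint_pos': array([-1.17099039e+00,  2.41397813e-01,  3.73304236e-03,  1.33518164e+00,
        4.57573588e-06,  1.57079359e+00]), 'joint_vel': array([ 0.00029033, -0.00049863,  0.00066177, -0.00044461,  0.00142633,
        0.00042095]), 'tau': array([-1.15441224e-03, -3.72319150e+01,  2.52406329e+01,  1.68197573e-02,
        1.30066919e-04,  9.95373000e-06]), 'eef_pos': array([ 0.19438827, -0.46001693,  0.24142386]), 'tool_rot': array([ 8.33438855e-01, -5.52610734e-01, -8.53043631e-04, -5.68358115e-04]), 'ft_force': array([-0.00106629,  0.26624868,  0.58231701]), 'ft_torque': array([-0.02263284, -0.0414379 , -0.00692737]), 'grip_width': 0.08553820837116674}
scene [[509.16635857   0.         323.72638127]
 [  0.         509.16635857 236.03340532]
 [  0.           0.           1.        ]] [-0.10704223  0.          0.          0.          0.        ] [1.09067287 0.57703495 1.15917487] [ 0.38528571  0.86311765 -0.2989341  -0.13122976]
top [[492.89815939   0.         324.76929889]
 [  0.         492.89815939 243.37639005]
 [  0.           0.           1.        ]] [0.03849117 0.         0.         0.         0.        ] [0.39313557 0.02558556 1.56772631] [ 0.71296978 -0.69990985  0.02447868 -0.03465666]
wrist [[427.8429164    0.         319.0965901 ]
 [  0.         427.8429164  243.90403701]
 [  0.           0.           1.        ]] [-0.01499988  0.          0.          0.          0.        ] [ 0.26364157 -0.43192212  0.37331738] [ 0.82413517 -0.54642948 -0.08278905  0.12394361]
```

View pics/scene0.png

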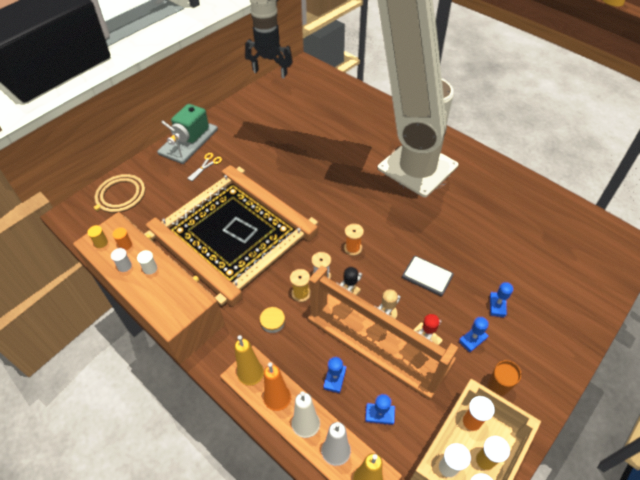

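View pics/top0.png

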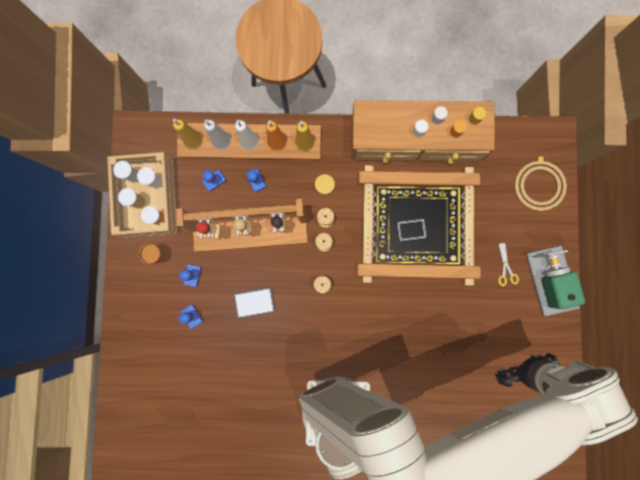

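View pics/wrist0.png

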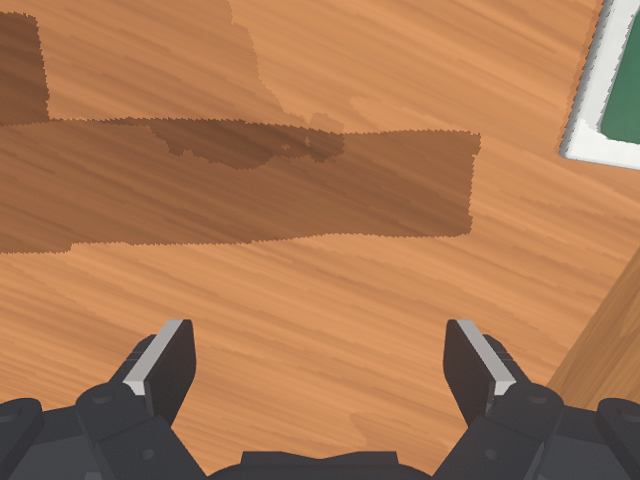

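```bash
cat >> h.py <<'E'
from scipy.spatial.transform import Rotation as Ro
def ray(c,uv):
    uv=np.asarray(uv,float).reshape(-1,1,2)
    p=cv2.undistortPoints(uv,c['camera_matrix'],c['dist']).reshape(-1,2)
    d=np.c_[p,np.ones(len(p))]
    return Ro.from_quat(c['rotation']).apply(d)
def plane(c,uv,z):
    d=ray(c,uv); e=np.asarray(c['eye']); return e+d*((z-e[2])/d[:,2])[:,None]
def depthpt(c,uv):
    uv=np.asarray(uv,int).reshape(-1,2); d=ray(c,uv)
    r=c['range_z'][uv[:,1],uv[:,0]]
    return np.asarray(c['eye'])+d*r[:,None]
def tri(c1,u1,c2,u2):
    d1=ray(c1,u1)[0];d2=ray(c2,u2)[0];e1=np.asarray(c1['eye']);e2=np.asarray(c2['eye'])
    s=np.linalg.lstsq(np.c_[d1,-d2],e2-e1,rcond=None)[0]
    a=e1+s[0]*d1;b=e2+s[1]*d2; return (a+b)/2,np.linalg.norm(a-b)
def proj(c,P):
    R=Ro.from_quat(c['rotation']).inv()
    p=R.apply(np.atleast_2d(P)-np.asarray(c['eye']))
    return cv2.projectPoints(p,np.zeros(3),np.zeros(3),c['camera_matrix'],c['dist'])[0].reshape(-1,2)
def crop(c,x0,y0,x1,y1,f,name):
    im=c['image'][y0:y1,x0:x1,::-1]; cv2.imwrite('pics/'+name,cv2.resize(im,None,fx=f,fy=f,interpolation=cv2.INTER_CUBIC))
E
python3 - <<'E'
from h import *
t=load('top0');s=load('scene0')
crop(t,165,180,325,270,5,'a1.png'); crop(s,290,240,490,400,4,'a2.png'); crop(t,350,155,490,295,4,'a3.png')
for n,c in(('t',t),('s',s)):
    hsv=cv2.cvtColor(c['image'],cv2.COLOR_RGB2HSV)
    m=((hsv[...,0]<5)|(hsv[...,0]>174))&(hsv[...,1]>200)&(hsv[...,2]>100)
    k,l,st,ce=cv2.connectedComponentsWithStats(m.astype(np.uint8))
    for i in range(1,k):
        if st[i,4]>20:
            ys,xs=np.where(l==i); P=depthpt(c,np.c_[xs,ys])
            print(n,st[i],ce[i],np.median(P,0),P[:,2].max(), plane(c,ce[i],0.205))
    # height: rack
E
```

```text
s [424 314  14  18 198] [430.67676768 322.58080808] [0.55635536 0.3971821  0.20101079] 1.159174868446558 [[0.55884259 0.39800141 0.205     ]]
```

```bash
python3 - <<'E'
from h import *
t=load('top0')
# panel white outline
g=t['image'].astype(int); x0,y0,x1,y1=385,205,445,250
m=(g.min(2)>75)&(g.max(2)-g.min(2)<60)
mm=np.zeros_like(m);mm[y0:y1,x0:x1]=m[y0:y1,x0:x1]
k,l,st,ce=cv2.connectedComponentsWithStats(mm.astype(np.uint8),connectivity=8)
for i in range(1,k):
    if st[i,4]>20:
        ys,xs=np.where(l==i); P=plane(t,np.c_[xs,ys],0.018)
        r=cv2.minAreaRect((P[:,:2]*1000).astype(np.float32)); print(st[i],r)
# gather depth heights for things
for nm,(u,v) in dict(black=(277,222),pale=(241,225),post1=(180,217),post2=(299,207),bar=(222,215),reel1=(326,217),reel2=(323,242),reel3=(322,284),panel=(411,245)).items(): print(nm,depthpt(t,[u,v]).round(4))
E
```

```text
[397 219  30  23 291] ((571.2791137695312, -223.1761016845703), (63.9983024597168, 90.1210708618164), 8.152680397033691)
black [[0.5646 0.1806 0.2051]]
pale [[0.555  0.2816 0.2   ]]
post1 [[0.577  0.4591 0.1806]]
post2 [[0.6129 0.1224 0.1732]]
bar [[0.5868 0.3433 0.167 ]]
reel1 [[0.5981 0.046  0.0813]]
reel2 [[0.5218 0.0537 0.08  ]]
reel3 [[0.3949 0.0543 0.075 ]]
panel [[ 0.5227 -0.2222  0.0169]]
```

View pics/a1.png

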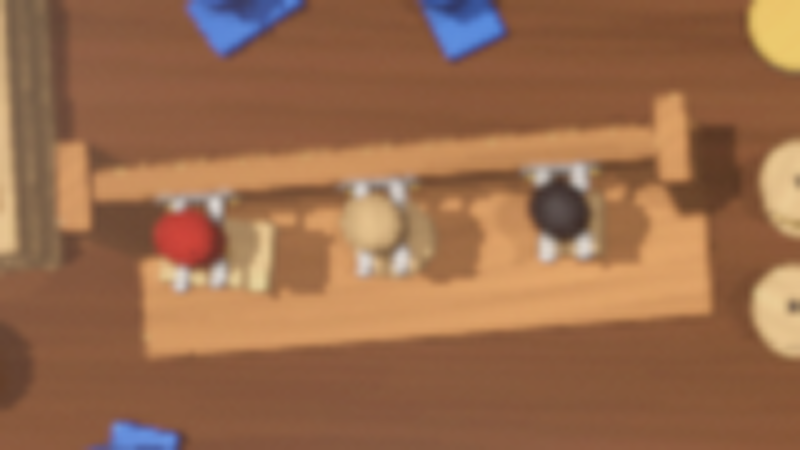

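View pics/a2.png

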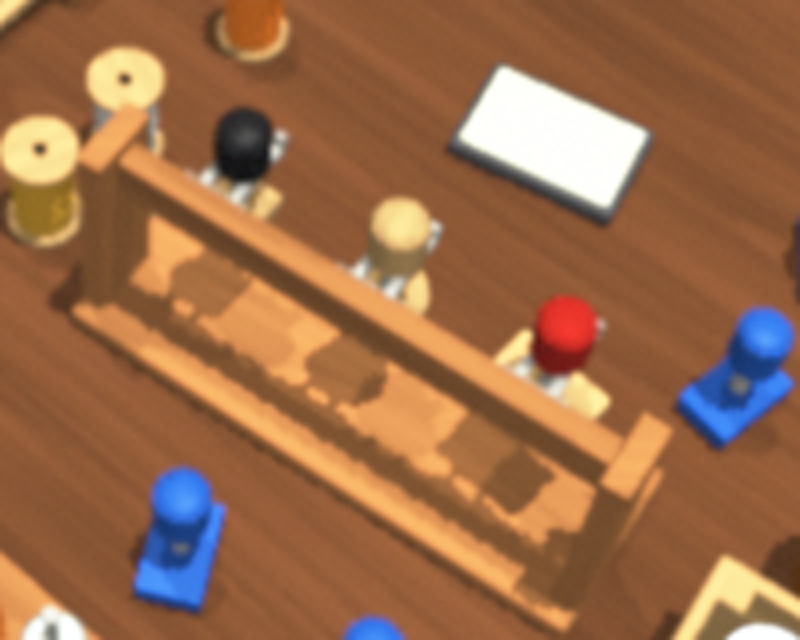

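View pics/a3.png

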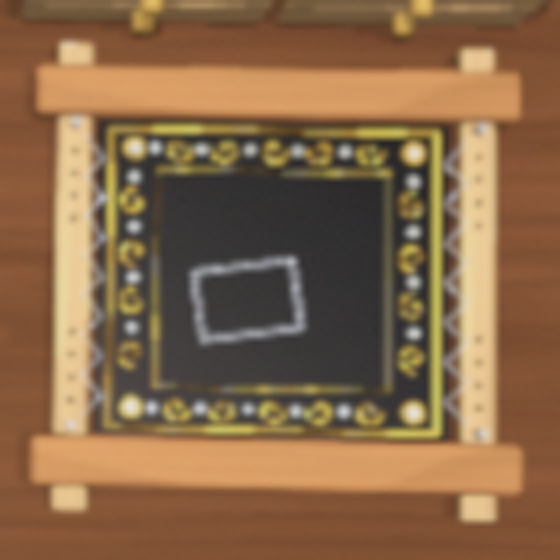

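```bash
python3 - <<'E'
from h import *
t=load('top0');s=load('scene0')
hs={n:cv2.cvtColor(c['image'],cv2.COLOR_RGB2HSV) for n,c in(('t',t),('s',s))}
def red(h): return ((h[...,0]<8)|(h[...,0]>172))&(h[...,1]>160)&(h[...,2]>60)
def big(m,box):
    x0,y0,x1,y1=box; mm=np.zeros(m.shape,np.uint8); mm[y0:y1,x0:x1]=m[y0:y1,x0:x1]
    k,l,st,ce=cv2.connectedComponentsWithStats(mm); i=1+np.argmax(st[1:,4]); print(st[i],ce[i]); return ce[i],st[i]
cr,_=big(red(hs['t']),(180,205,230,250)); sr,_=big(red(hs['s']),(410,300,450,345))
cb,_=big(hs['t'][...,2]<75,(266,208,290,236)); sb,_=big(hs['s'][...,2]<70,(335,260,365,295))
print('tri red',tri(t,cr,s,sr),'plane .2',plane(t,cr,.2),plane(s,sr,.19))
print('tri blk',tri(t,cb,s,sb),'plane .2',plane(t,cb,.2))
a=plane(t,cr,.2)[0]-plane(t,cb,.2)[0]; print('rack yaw from knobs deg',np.degrees(np.arctan2(-a[0],a[1])),np.linalg.norm(a))
# bar posts via top
E
```

```text
[196 222  12  11 103] [201.69902913 227.03883495]
[423 314  16  19 255] [430.7254902  322.88235294]
[273 217   9  10  33] [278.06060606 221.24242424]
[344 268  14  17 191] [350.21465969 276.2617801 ]
tri red (array([0.54886482, 0.39496876, 0.186143  ]), np.float64(8.706626715186333e-06)) plane .2 [[0.54730058 0.39126762 0.2       ]] [[0.55101528 0.39568703 0.19      ]]
tri blk (array([0.56902476, 0.18236505, 0.17766322]), np.float64(0.00410980458268774)) plane .2 [[0.56743492 0.17824594 0.2       ]]
rack yaw from knobs deg 5.399431689962462 0.21397109166879968
```

```bash
cat >> h.py <<'E'
W0P=np.array([0.19438827,-0.46001693,0.24142386]);W0Q=np.array([0.833438855,-0.552610734,-8.5304e-4,-5.68358e-4])
def Rt(yaw): # tool down with yaw deg
    a=np.radians(yaw); x=np.array([np.cos(a),np.sin(a),0]); z=np.array([0,0,-1.]); return np.c_[x,np.cross(z,x),z]
def yaw_of(q):
    x=Ro.from_quat(q).as_matrix()[:,0]; return np.degrees(np.arctan2(x[1],x[0]))
def wcam(P,yaw):
    w=load('wrist0'); R0=Ro.from_quat(W0Q).as_matrix()
    off=R0.T@(np.asarray(w['eye'])-W0P); rc=R0.T@Ro.from_quat(w['rotation']).as_matrix()
    R=Rt(yaw); c=dict(w); c['eye']=np.asarray(P)+R@off; c['rotation']=Ro.from_matrix(R@rc).as_quat(); return c
def rows(p0,y0,path):
    """path: list of (P,yaw) per row -> increments"""
    out=[]
    for P,y in path:
        R=Rt(y0); d=R.T@(np.asarray(P)-p0); dy=((y-y0+180)%360)-180
        out.append([round(float(v),4) for v in d]+[round(float(-dy),2)]); p0=np.asarray(P);y0=y
    return out
def state():
    o=bot.get_obs(); print('t',round(o['clock'],2),'P',o['eef_pos'].round(4),'yaw',round(yaw_of(o['tool_rot']),2),'z',Ro.from_quat(o['tool_rot']).as_matrix()[:,2].round(4),'F',o['ft_force'].round(2),'w',round(o['grip_width'],4),'q',np.degrees(o['joint_pos']).round(1)); return o
E
python3 - <<'E'
from h import *
for P in [(.43,.383,.28),(.40,.38,.26),(.45,.385,.30)]:
    c=wcam(P,95.4); print(P,proj(c,[[.549,.394,.205],[.549,.394,.126],[.57,.39,.126],[.53,.42,.126]]).round())
o=state(); p=o['eef_pos'];y=yaw_of(o['tool_rot'])
N=24; path=[]
r0,f0=np.hypot(*p[:2]),np.degrees(np.arctan2(p[1],p[0])); E=np.array([.42,.382,.28]); r1,f1=np.hypot(*E[:2]),np.degrees(np.arctan2(E[1],E[0]))
for i in range(1,N+1):
    s=i/N; r=r0+(r1-r0)*s;f=np.radians(f0+(f1-f0)*s); path.append(((r*np.cos(f),r*np.sin(f),p[2]+(E[2]-p[2])*s),y+(95.4-y)*s))
for r in rows(p,y,path): print(r)
E
```

```text
(0.43, 0.383, 0.28) [[317. 452.]
 [317. 375.]
 [310. 397.]
 [354. 356.]]
(0.4, 0.38, 0.26) [[317. 521.]
 [318. 425.]
 [310. 447.]
 [355. 407.]]
(0.45, 0.385, 0.3) [[317. 402.]
 [317. 339.]
 [310. 361.]
 [352. 320.]]
t 0.15 P [ 0.1944 -0.4601  0.2416] yaw -67.09 z [-6.0e-04  1.5e-03 -1.0e+00] F [0.21 0.47 0.75] w 0.0854 q [-67.1  13.8   0.2  76.5   0.   90. ]
[0.0013, -0.0399, -0.0016, -6.77]
[0.0028, -0.0401, -0.0016, -6.77]
[0.0043, -0.0402, -0.0016, -6.77]
[0.0059, -0.0402, -0.0016, -6.77]
[0.0075, -0.0401, -0.0016, -6.77]
[0.0091, -0.0401, -0.0016, -6.77]
[0.0106, -0.0399, -0.0016, -6.77]
[0.0122, -0.0397, -0.0016, -6.77]
[0.0138, -0.0394, -0.0016, -6.77]
[0.0154, -0.039, -0.0016, -6.77]
[0.017, -0.0386, -0.0016, -6.77]
[0.0185, -0.0382, -0.0016, -6.77]
[0.0201, -0.0376, -0.0016, -6.77]
[0.0216, -0.037, -0.0016, -6.77]
[0.0231, -0.0364, -0.0016, -6.77]
[0.0246, -0.0356, -0.0016, -6.77]
[0.0261, -0.0348, -0.0016, -6.77]
[0.0276, -0.034, -0.0016, -6.77]
[0.029, -0.0331, -0.0016, -6.77]
[0.0304, -0.0321, -0.0016, -6.77]
[0.0318, -0.0311, -0.0016, -6.77]
[0.0331, -0.03, -0.0016, -6.77]
[0.0344, -0.0288, -0.0016, -6.77]
[0.0357, -0.0276, -0.0016, -6.77]
```

send_rows([
  [[0.001, -0.04, -0.002, -6.8], [0.003, -0.04, -0.002, -6.8], [0.004, -0.04, -0.002, -6.8], [0.006, -0.04, -0.002, -6.8], [0.008, -0.04, -0.002, -6.8], [0.009, -0.04, -0.002, -6.8], [0.011, -0.04, -0.002, -6.8], [0.012, -0.04, -0.002, -6.8]],
])

```text
clock: 0.95
eef_pos: [0.4514, -0.2602, 0.254]
tool_rot: [0.995, -0.098, -0.003, -0.002]
ft_force: [-0.0, -0.4, 0.5]
grip_width: 0.0856
```

send_rows([
  [[0.014, -0.04, -0.002, -6.8], [0.015, -0.039, -0.002, -6.8], [0.017, -0.039, -0.002, -6.8], [0.019, -0.038, -0.002, -6.8], [0.02, -0.038, -0.002, -6.8], [0.022, -0.037, -0.002, -6.8], [0.023, -0.036, -0.002, -6.8], [0.025, -0.036, -0.002, -6.8]],
])

```text
clock: 1.75
eef_pos: [0.5332, 0.0793, 0.2672]
tool_rot: [0.923, 0.386, -0.004, -0.004]
ft_force: [1.3, 0.2, -0.4]
grip_width: 0.0853
```

```bash
python3 - <<'E'
from h import *
o=state(); p=o['eef_pos'];y=yaw_of(o['tool_rot'])
N=8; path=[]
r0,f0=np.hypot(*p[:2]),np.degrees(np.arctan2(p[1],p[0])); E=np.array([.45,.385,.30]); r1,f1=np.hypot(*E[:2]),np.degrees(np.arctan2(E[1],E[0]))
for i in range(1,N+1):
    s=i/N; r=r0+(r1-r0)*s;f=np.radians(f0+(f1-f0)*s); path.append(((r*np.cos(f),r*np.sin(f),p[2]+(E[2]-p[2])*s),y+(95.4-y)*s))
for r in rows(p,y,path): print(r)
E
```

```text
t 1.75 P [0.5332 0.0793 0.2672] yaw 45.39 z [-0.0102  0.0047 -0.9999] F [ 1.32  0.22 -0.41] w 0.0853 q [ 8.3 18.2 10.  82.3  0.3 52.9]
[0.0272, -0.0273, -0.0041, -6.25]
[0.0285, -0.0266, -0.0041, -6.25]
[0.0298, -0.0258, -0.0041, -6.25]
[0.0311, -0.025, -0.0041, -6.25]
[0.0324, -0.0241, -0.0041, -6.25]
[0.0336, -0.0231, -0.0041, -6.25]
[0.0349, -0.0221, -0.0041, -6.25]
[0.0361, -0.021, -0.0041, -6.25]
```

send_rows([
  [[0.027, -0.027, -0.004, -6.3], [0.029, -0.027, -0.004, -6.3], [0.03, -0.026, -0.004, -6.3], [0.031, -0.025, -0.004, -6.3], [0.032, -0.024, -0.004, -6.2], [0.034, -0.023, -0.004, -6.2], [0.035, -0.022, -0.004, -6.2], [0.036, -0.021, -0.004, -6.2]],
])

```text
clock: 2.55
eef_pos: [0.4406, 0.3962, 0.2975]
tool_rot: [0.659, 0.752, -0.005, -0.007]
ft_force: [-0.2, 0.9, -0.1]
grip_width: 0.0851
```

```bash
python3 - <<'E'
from h import *
state(); grab('wrist','w1'); state()
E
```

```text
t 2.55 P [0.4406 0.3962 0.2975] yaw 97.55 z [-1.660e-02  9.000e-04 -9.999e-01] F [-0.2   0.94 -0.05] w 0.0851 q [41.6 24.6 23.8 89.8  0.7 34.1]
t 2.6 P [0.4366 0.402  0.298 ] yaw 98.15 z [-0.0191  0.0057 -0.9998] F [-1.4   2.7   1.56] w 0.0851 q [42.2 24.7 23.9 89.9  1.  34. ]
```

View pics/w1.png

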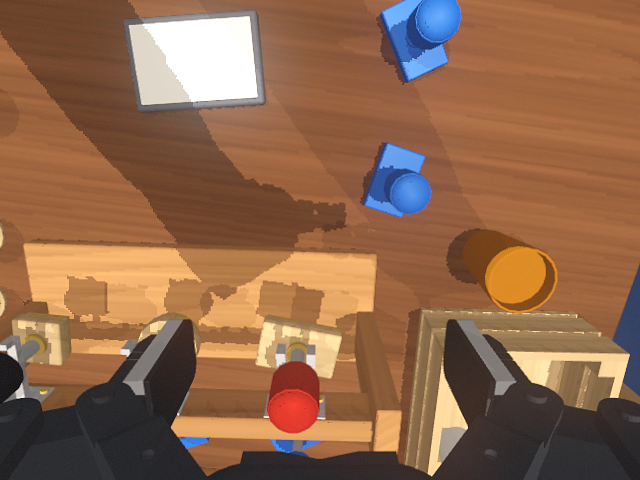

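send_rows([
  [[0, 0, 0, 0], [0, 0, 0, 0], [0, 0, 0, 0], [0, 0, 0, 0], [0, 0, 0, 0], [0, 0, 0, 0], [0, 0, 0, 0], [0, 0, 0, 0]],
])

```text
clock: 3.4
eef_pos: [0.4379, 0.399, 0.2965]
tool_rot: [0.657, 0.754, -0.006, -0.009]
ft_force: [0.7, -0.1, 0.6]
grip_width: 0.0855
```

```bash
python3 - <<'E'
from h import *
state(); c=grab('wrist','w2'); 
crop(c,210,270,410,440,4,'w2c.png')
h=cv2.cvtColor(c['image'],cv2.COLOR_RGB2HSV)
m=(((h[...,0]<8)|(h[...,0]>172))&(h[...,1]>160)&(h[...,2]>60)).astype(np.uint8)
k,l,st,ce=cv2.connectedComponentsWithStats(m); i=1+np.argmax(st[1:,4]); print(st[i],ce[i])
E
```

```text
t 3.4 P [0.4379 0.399  0.2965] yaw 97.84 z [-0.0207  0.0026 -0.9998] F [ 0.71 -0.06  0.62] w 0.0855 q [41.9 24.7 23.8 89.8  0.9 34.1]
[ 261  366   53   72 3073] [287.76309795 402.03807354]
```

View pics/w2c.png

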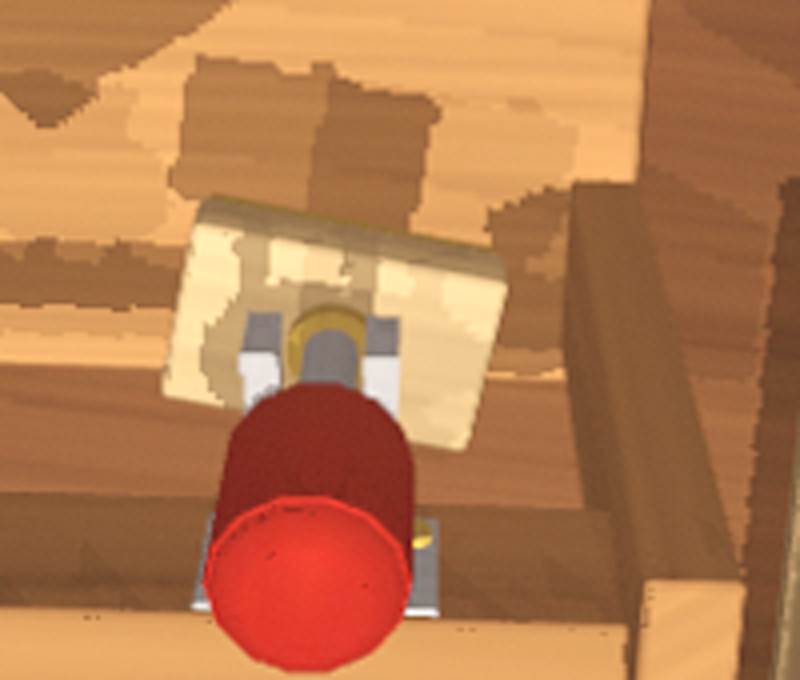

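```bash
python3 - <<'E'
from h import *
c=load('w2'); f=lambda x,y:[210+(x+.5)/4-.5,270+(y+.5)/4-.5]
C=plane(c,[f(200,222),f(507,287),f(463,450),f(163,397)],.126)
print(C.round(4)); print('centre',C.mean(0))
for a,b in((0,1),(3,2),(0,3),(1,2)):
    d=C[b]-C[a]; print(np.linalg.norm(d[:2]),np.degrees(np.arctan2(d[1],d[0])))
print('knobtop',plane(c,[f(308,583)],.205))
B=plane(c,[f(0,607),f(630,625)],.172); d=B[1]-B[0];print(B,np.degrees(np.arctan2(d[1],d[0])))
B=depthpt(c,[[287,415],[300,424],[235,424],[350,424],[375,420]]);print(B)
# better yaw of rack: top view bar edges
t=load('top0'); B=plane(t,[[165+95/5,180+200/5],[165+655/5,180+157/5]],.172); d=B[0]-B[1]; print('bar top',B,np.degrees(np.arctan2(d[1],d[0])))
B=plane(t,[[165+148/5,180+356/5],[165+712/5,180+313/5]],.015); d=B[0]-B[1]; print('base',B,np.degrees(np.arctan2(d[1],d[0])))
E
```

```text
[[0.5238 0.3637 0.126 ]
 [0.5298 0.4252 0.126 ]
 [0.5677 0.4218 0.126 ]
 [0.5636 0.36   0.126 ]]
centre [0.54623573 0.39267961 0.126     ]
0.06184361055464521 84.46325789211126
0.06188141563786865 86.22187127282649
0.039951243618503926 -5.191677078049803
0.03805227069228312 -5.161419536604538
knobtop [[0.54186883 0.39239769 0.205     ]]
[[0.58017706 0.33923637 0.172     ]
 [0.56892877 0.45135107 0.172     ]] 95.72922250900352
[[0.54153731 0.39259553 0.20503537]
 [0.54771237 0.40144312 0.20421138]
 [0.58021213 0.35733283 0.17167322]
 [0.5701558  0.4392182  0.17048131]
 [0.5573695  0.45404349 0.17968739]]
bar top [[0.5697533  0.44999347 0.172     ]
 [0.60023506 0.1308027  0.172     ]] 95.45503153990641
base [[0.49095214 0.46007154 0.015     ]
 [0.52460913 0.10418717 0.015     ]] 95.40255629244467
```

```bash
cat >> h.py <<'E'
def goto(P,yaw,n=8):
    o=state(); R=Ro.from_quat(o['tool_rot']).as_matrix(); y=yaw_of(o['tool_rot']); dy=(yaw-y+180)%360-180
    # straight world line, frame turning about tool z as we go
    for i in range(n):
        Ri=R@Ro.from_euler('z',-dy*i/n,degrees=True).as_matrix()
        d=Ri.T@(np.asarray(P)-o['eef_pos'])/n; print([round(float(v),4) for v in d]+[round(-dy/n,2)])
E
python3 - <<'E'
from h import *
t=load('top0'); print(depthpt(t,[[165,205],[160,180],[183,225],[179,225],[122,170]]).round(3))
goto((.546,.3935,.255),95.4)
E
```

```text
[[0.624 0.533 0.093]
 [0.714 0.575 0.027]
 [0.555 0.452 0.172]
 [0.555 0.464 0.172]
 [0.728 0.665 0.099]]
t 3.45 P [0.4379 0.399  0.2965] yaw 97.84 z [-0.0206  0.0025 -0.9998] F [ 0.37  0.19 -0.14] w 0.0854 q [41.9 24.7 23.8 89.8  0.9 34.1]
[-0.0026, 0.0134, 0.0049, np.float64(0.31)]
[-0.0025, 0.0134, 0.0049, np.float64(0.31)]
[-0.0024, 0.0134, 0.0049, np.float64(0.31)]
[-0.0023, 0.0134, 0.0049, np.float64(0.31)]
[-0.0023, 0.0134, 0.0049, np.float64(0.31)]
[-0.0022, 0.0135, 0.0049, np.float64(0.31)]
[-0.0021, 0.0135, 0.0049, np.float64(0.31)]
[-0.0021, 0.0135, 0.0049, np.float64(0.31)]
```

send_rows([
  [[-0.003, 0.014, 0.005, 0.3], [-0.003, 0.014, 0.005, 0.3], [-0.003, 0.014, 0.005, 0.3], [-0.003, 0.014, 0.005, 0.3], [-0.002, 0.014, 0.005, 0.3], [-0.002, 0.014, 0.005, 0.3], [-0.002, 0.013, 0.005, 0.3], [0, 0, 0, 0]],
], hand=-0.35)

```text
clock: 4.25
eef_pos: [0.5467, 0.3907, 0.2526]
tool_rot: [0.673, 0.74, -0.007, -0.008]
ft_force: [-1.1, 0.2, -0.0]
grip_width: 0.0577
```

```bash
python3 - <<'E'
from h import *
goto((.546,.3933,.181),95.4)
c=grab('wrist','w3'); crop(c,120,200,520,480,2,'w3c.png')
E
```

```text
t 4.25 P [0.5467 0.3907 0.2526] yaw 95.39 z [-2.240e-02  4.000e-04 -9.997e-01] F [-1.14  0.16 -0.  ] w 0.0577 q [35.2 35.7 35.2 90.6  0.8 29.8]
[0.0003, 0.0001, 0.0089, np.float64(-0.0)]
[0.0003, 0.0001, 0.0089, np.float64(-0.0)]
[0.0003, 0.0001, 0.0089, np.float64(-0.0)]
[0.0003, 0.0001, 0.0089, np.float64(-0.0)]
[0.0003, 0.0001, 0.0089, np.float64(-0.0)]
[0.0003, 0.0001, 0.0089, np.float64(-0.0)]
[0.0003, 0.0001, 0.0089, np.float64(-0.0)]
[0.0003, 0.0001, 0.0089, np.float64(-0.0)]
```

View pics/w3c.png

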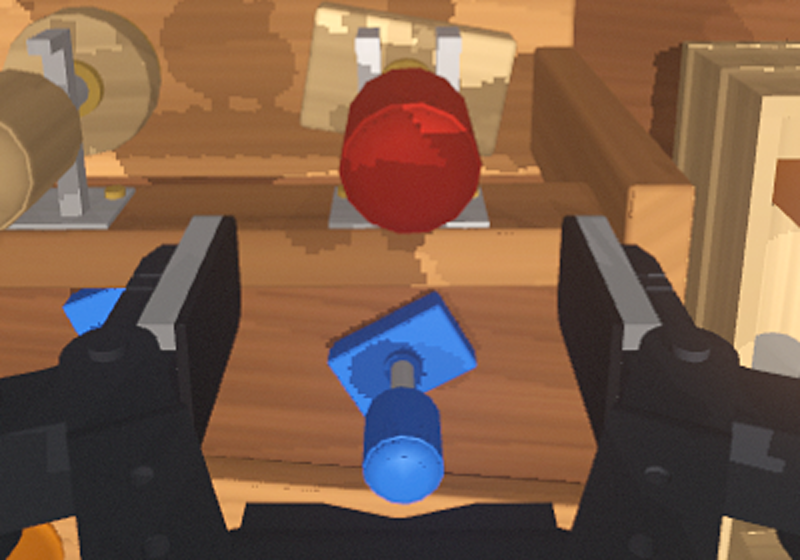

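```bash
python3 - <<'E'
from h import *
c=load('w3'); h=cv2.cvtColor(c['image'],cv2.COLOR_RGB2HSV)
m=(((h[...,0]<8)|(h[...,0]>172))&(h[...,1]>160)&(h[...,2]>40)).astype(np.uint8)
k,l,st,ce=cv2.connectedComponentsWithStats(m); i=1+np.argmax(st[1:,4]); print(st[i],ce[i])
u=120+411/2;v=200+168/2
print(plane(c,[[u,v]],.205), depthpt(c,[[u,v]]), plane(c,[[120+410.5/2,200+70/2]],.165+.0))
ys,xs=np.where(l==i); P=depthpt(c,np.c_[xs,ys]); top=P[P[:,2]>.199]; print(len(top),top.min(0),top.max(0),(top.min(0)+top.max(0))/2)
r=cv2.minEnclosingCircle((top[:,:2]*1000).astype(np.float32)); print(r)
# all cylinder points circle-fit in xy
s=P[(P[:,2]<.195)&(P[:,2]>.168)]; A=np.c_[2*s[:,:2],np.ones(len(s))]; x=np.linalg.lstsq(A,(s[:,:2]**2).sum(1),rcond=None)[0]; print(len(s),x[:2],np.sqrt(x[2]+x[0]**2+x[1]**2))
E
```

```text
[ 290  234   71   83 4551] [324.28565151 275.91386508]
[[0.54431564 0.39239381 0.205     ]] [[0.54458645 0.39220295 0.20435348]] [[0.5319446  0.39168924 0.165     ]]
3333 [0.47441064 0.37625226 0.19900384] [0.56291123 0.4085873  0.38601821] [0.51866094 0.39241978 0.29251103]
((518.6609497070312, 386.89141845703125), 44.45988464355469)
782 [0.55233713 0.39339515] 0.02161603294663451
```

send_rows([
  [[0.001, 0, 0.008, 0], [0.001, 0, 0.01, 0], [0, 0, 0.01, 0], [0, 0, 0.01, 0], [0, 0, 0.01, 0], [0, 0, 0.01, 0], [0, 0, 0.008, 0], [0, 0, 0, 0]],
])

```text
clock: 5.1
eef_pos: [0.5416, 0.3933, 0.1809]
tool_rot: [0.672, 0.74, -0.008, -0.009]
ft_force: [-0.8, 0.6, -0.3]
grip_width: 0.0574
```

```bash
python3 - <<'E'
from h import *
goto((.546,.3925,.181),95.4,1)
c=grab('wrist','w4'); grab('scene','s4');crop(c,120,200,520,480,2,'w4c.png')
E
```

```text
t 5.1 P [0.5416 0.3933 0.1809] yaw 95.55 z [-2.460e-02 -2.000e-04 -9.997e-01] F [-0.84  0.6  -0.29] w 0.0574 q [35.6 36.2 25.6 80.5  0.8 30.1]
[-0.0012, 0.0043, -0.0002, np.float64(0.15)]
```

View pics/w4c.png

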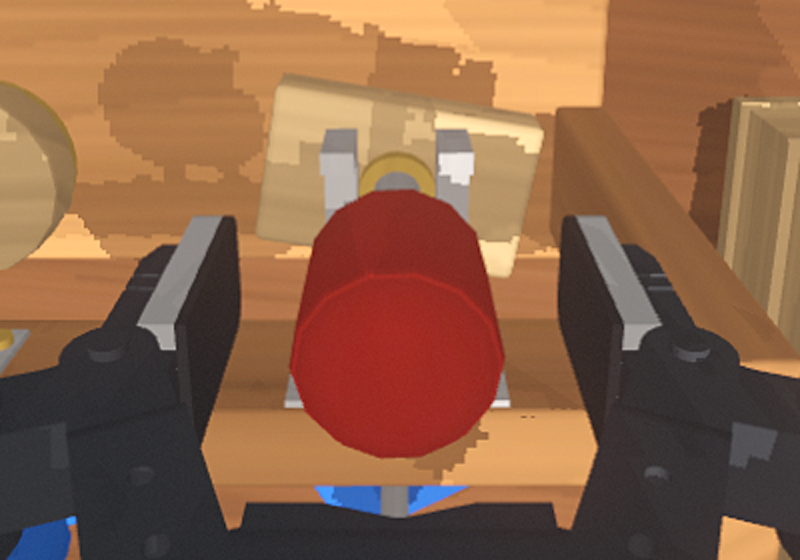

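send_rows([
  [[0, 0.004, 0, 0], [0, 0, 0, 0], [0, 0, 0, 0], [0, 0, 0, 0], [0, 0, 0, 0], [0, 0, 0, 0], [0, 0, 0, 0], [0, 0, 0, 0]],
], hand=1)

```text
clock: 6.0
eef_pos: [0.5477, 0.3943, 0.1838]
tool_rot: [0.672, 0.74, -0.006, -0.008]
ft_force: [-0.5, -0.7, -1.4]
grip_width: 0.0324
```

```bash
python3 - <<'E'
from h import *
goto((.545,.3925,.196),95.4)
c=grab('wrist','w5'); crop(c,120,200,520,480,2,'w5c.png')
E
```

```text
t 6.0 P [0.5477 0.3943 0.1838] yaw 95.52 z [-0.0204  0.0024 -0.9998] F [-0.46 -0.69 -1.37] w 0.0324 q [35.4 36.6 26.7 81.   0.8 29.9]
[-0.0002, -0.0004, -0.0015, np.float64(0.02)]
[-0.0002, -0.0004, -0.0015, np.float64(0.02)]
[-0.0002, -0.0004, -0.0015, np.float64(0.02)]
[-0.0002, -0.0004, -0.0015, np.float64(0.02)]
[-0.0002, -0.0004, -0.0015, np.float64(0.02)]
[-0.0002, -0.0004, -0.0015, np.float64(0.02)]
[-0.0002, -0.0004, -0.0015, np.float64(0.02)]
[-0.0002, -0.0004, -0.0015, np.float64(0.02)]
```

View pics/w5c.png

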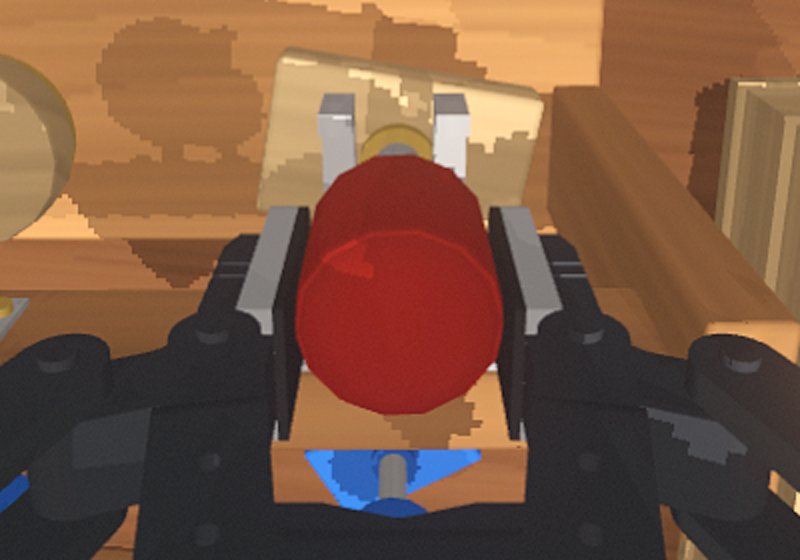

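send_rows([
  [[0, 0, -0.001, 0], [0, 0, -0.002, 0], [0, 0, -0.002, 0], [0, 0, -0.003, 0], [0, 0, -0.003, 0], [0, 0, -0.003, 0], [0, 0, -0.002, 0], [0, 0, 0, 0]],
])

```text
clock: 6.85
eef_pos: [0.5479, 0.3944, 0.2012]
tool_rot: [0.672, 0.74, -0.006, -0.008]
ft_force: [0.5, 0.3, -2.0]
grip_width: 0.0324
```

```bash
python3 - <<'E'
from h import *
goto((.545,.3935,.201),95.4,1)
c=grab('wrist','w6'); crop(c,120,200,520,480,2,'w6c.png')
s=grab('scene','s6'); crop(s,360,260,500,400,5,'s6c.png')
E
```

```text
t 6.85 P [0.5479 0.3944 0.2012] yaw 95.53 z [-0.0207  0.0024 -0.9998] F [ 0.55  0.28 -1.95] w 0.0324 q [35.4 36.3 28.8 83.4  0.8 29.9]
[-0.0006, -0.0029, 0.0003, np.float64(0.13)]
```

View pics/w6c.png

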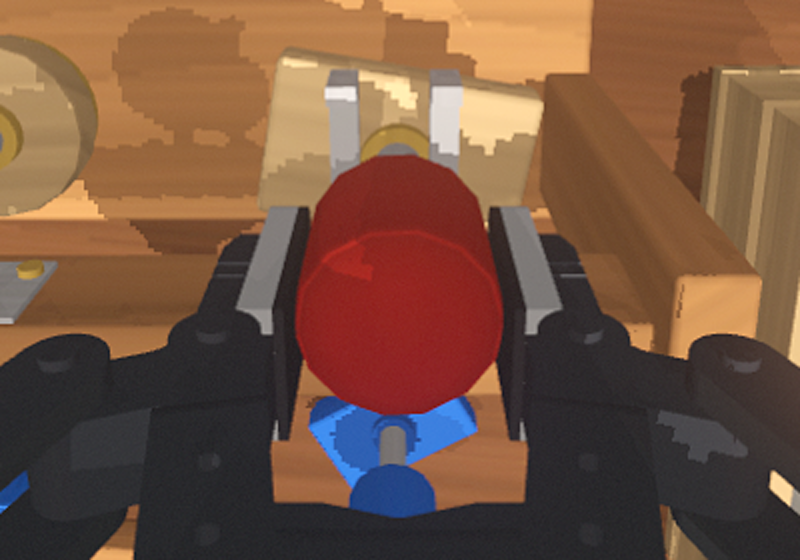

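View pics/s6c.png

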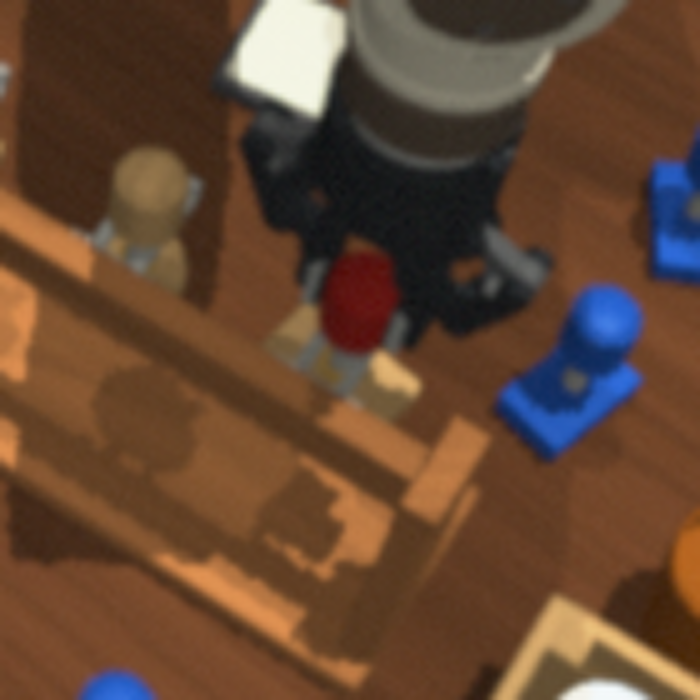

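send_rows([
  [[0, -0.005, 0, 0], [0, -0.008, 0, 0], [0, -0.01, 0, 0], [0, -0.01, 0, 0], [0, -0.01, 0, 0], [0, -0.01, 0, 0], [0, -0.01, 0, 0], [0, -0.005, 0, 0]],
])

```text
clock: 7.75
eef_pos: [0.4729, 0.3862, 0.2009]
tool_rot: [0.672, 0.74, -0.008, -0.009]
ft_force: [-0.1, 0.7, -2.1]
grip_width: 0.0323
```

```bash
python3 - <<'E'
from h import *
state()
E
```

```text
t 7.75 P [0.4729 0.3862 0.2009] yaw 95.56 z [-2.490e-02  1.000e-04 -9.997e-01] F [-0.07  0.66 -2.14] w 0.0323 q [38.8 28.4 15.5 78.2  0.9 33.2]
```

send_rows([
  [[0, -0.01, 0, 0], [0, -0.01, 0, 0], [0, -0.01, -0.002, 0], [0, -0.01, -0.005, 0], [0, -0.005, -0.01, 0], [0, 0, -0.015, 0], [0, 0, -0.015, 0], [0, 0, -0.015, 0]],
])

```text
clock: 8.55
eef_pos: [0.4233, 0.3805, 0.2673]
tool_rot: [0.671, 0.741, -0.01, -0.009]
ft_force: [-1.3, 0.2, -2.1]
grip_width: 0.0326
```

```bash
python3 - <<'E'
from h import *
o=state()
c=grab('wrist','w7'); s=grab('scene','s7'); crop(s,240,150,500,400,3,'s7c.png')
crop(c,120,160,520,480,2,'w7c.png')
E
```

```text
t 8.55 P [0.4233 0.3805 0.2673] yaw 95.65 z [-0.0268 -0.0019 -0.9996] F [-1.3   0.23 -2.11] w 0.0326 q [41.5 22.4 16.  84.8  0.9 35.8]
```

View pics/s7c.png

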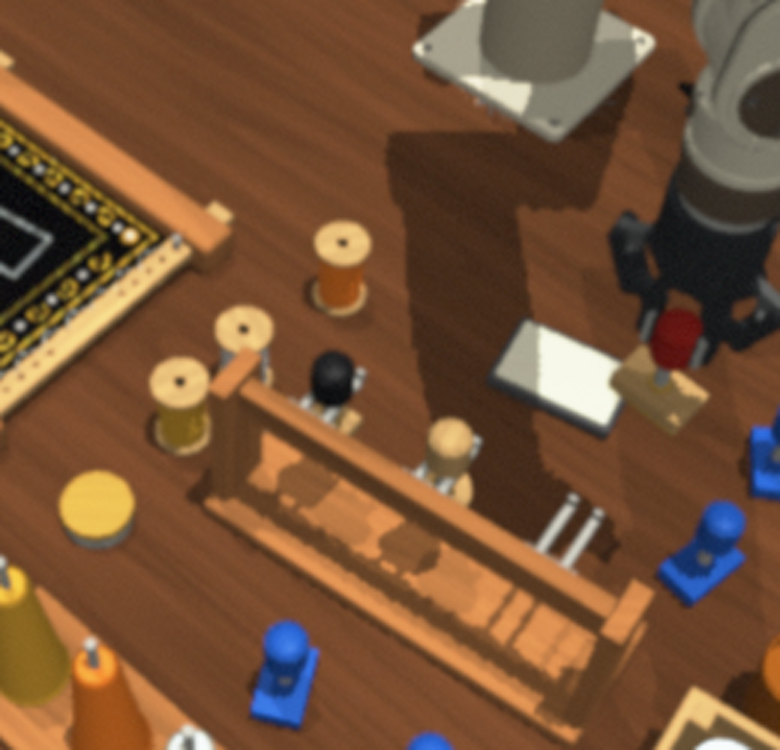

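View pics/w7c.png

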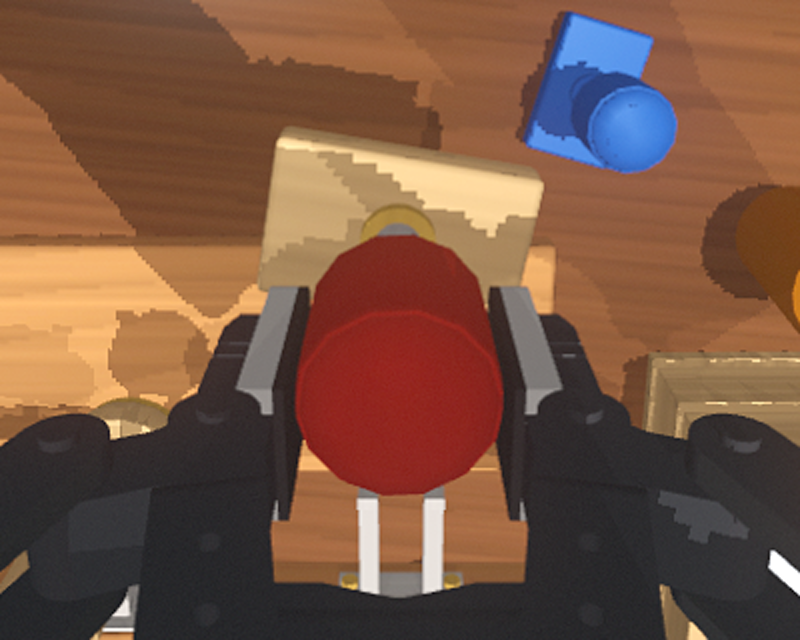

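```bash
python3 - <<'E'
from h import *
c=load('w7'); crop(c,240,215,400,320,5,'w7d.png')
P=depthpt(c,[[270,250],[270,290],[375,270],[375,290],[300,260],[320,390],[330,350]]); print(P.round(4))
E
```

```text
[[0.4105 0.3551 0.209 ]
 [0.4306 0.3564 0.2088]
 [0.4156 0.4055 0.2084]
 [0.4256 0.4068 0.2088]
 [0.4142 0.3695 0.2084]
 [0.4282 0.3802 0.2894]
 [0.415  0.3819 0.2886]]
```

View pics/w7d.png

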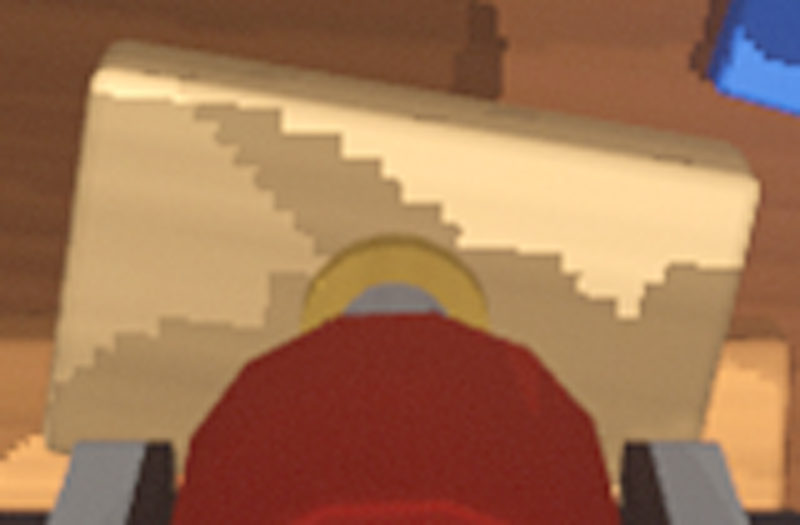

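```bash
python3 - <<'E'
from h import *
c=load('w7'); o=bot.get_obs(); f=lambda x,y:[240+(x+.5)/5-.5,215+(y+.5)/5-.5]
C=plane(c,[f(93,84),f(758,187),f(47,447)],.209); print(C)
d=C[1]-C[0]; print(np.linalg.norm(d),'long',np.degrees(np.arctan2(d[1],d[0])))
e=C[2]-C[0]; print(np.linalg.norm(e),'short',np.degrees(np.arctan2(e[1],e[0])))
print('tool yaw 95.65; P .4233 .3805'); ctr=(C[1]+C[2])/2; print('centre',ctr)
l=np.radians(np.degrees(np.arctan2(d[1],d[0]))); mid=(C[0]+C[1])/2; print('ctr2',mid[:2]+.02*np.array([np.sin(l),-np.cos(l)]))
# collar/neck centre
print(plane(c,[f(395,314)],.209))
E
```

```text
[[0.40205902 0.34907004 0.209     ]
 [0.40586283 0.41173193 0.209     ]
 [0.43878409 0.34679618 0.209     ]]
0.06277724444671776 long 86.52619336442353
0.03679539661444332 short -3.542976044246821
tool yaw 95.65; P .4233 .3805
centre [0.42232346 0.37926406 0.209     ]
ctr2 [0.42392417 0.37918914]
[[0.42179402 0.37909187 0.209     ]]
```

```bash
python3 - <<'E'
from h import *
goto((.43,.12,.30),101,16)
E
```

```text
t 8.65 P [0.4246 0.3815 0.2693] yaw 95.65 z [-0.0225  0.0019 -0.9997] F [ 0.06 -0.11 -1.7 ] w 0.0322 q [41.5 22.3 16.1 84.7  0.9 35.8]
[-0.0163, -0.0013, -0.002, np.float64(-0.33)]
[-0.0163, -0.0014, -0.002, np.float64(-0.33)]
[-0.0163, -0.0015, -0.002, np.float64(-0.33)]
[-0.0163, -0.0016, -0.002, np.float64(-0.33)]
[-0.0163, -0.0017, -0.002, np.float64(-0.33)]
[-0.0162, -0.0018, -0.002, np.float64(-0.33)]
[-0.0162, -0.0019, -0.002, np.float64(-0.33)]
[-0.0162, -0.002, -0.002, np.float64(-0.33)]
[-0.0162, -0.0021, -0.002, np.float64(-0.33)]
[-0.0162, -0.0022, -0.002, np.float64(-0.33)]
[-0.0162, -0.0023, -0.002, np.float64(-0.33)]
[-0.0162, -0.0024, -0.002, np.float64(-0.33)]
[-0.0162, -0.0025, -0.002, np.float64(-0.33)]
[-0.0161, -0.0025, -0.002, np.float64(-0.33)]
[-0.0161, -0.0026, -0.002, np.float64(-0.33)]
[-0.0161, -0.0027, -0.002, np.float64(-0.33)]
```

send_rows([
  [[-0.01, -0.001, -0.003, -0.3], [-0.015, -0.001, -0.003, -0.3], [-0.018, -0.002, -0.003, -0.3], [-0.018, -0.002, -0.002, -0.3], [-0.018, -0.002, -0.002, -0.3], [-0.018, -0.002, -0.002, -0.3], [-0.018, -0.002, -0.002, -0.3], [-0.018, -0.002, -0.002, -0.3]],
])

```text
clock: 9.45
eef_pos: [0.4239, 0.2353, 0.2849]
tool_rot: [0.655, 0.756, -0.012, -0.009]
ft_force: [0.6, -0.5, -1.9]
grip_width: 0.0325
```

send_rows([
  [[-0.018, -0.002, -0.002, -0.4], [-0.018, -0.002, -0.002, -0.4], [-0.018, -0.002, -0.002, -0.4], [-0.018, -0.002, -0.002, -0.4], [-0.018, -0.002, -0.001, -0.4], [-0.018, -0.002, -0.001, -0.4], [-0.018, -0.002, 0, -0.4], [-0.018, -0.002, 0, -0.4]],
])

```text
clock: 10.25
eef_pos: [0.425, 0.0738, 0.2927]
tool_rot: [0.634, 0.773, -0.016, -0.011]
ft_force: [0.1, 0.1, -0.8]
grip_width: 0.032
```

```bash
python3 - <<'E'
from h import *
goto((.571,-.2232,.26),107.6,16)
E
```

```text
t 10.25 P [0.425  0.0738 0.2927] yaw 101.23 z [-0.0378 -0.0117 -0.9992] F [ 0.05  0.06 -0.76] w 0.032 q [10.   6.7 -0.9 84.6 -0.3 -1.2]
[-0.02, 0.0054, 0.0019, np.float64(-0.4)]
[-0.02, 0.0053, 0.0019, np.float64(-0.4)]
[-0.0201, 0.0051, 0.0019, np.float64(-0.4)]
[-0.0201, 0.005, 0.0019, np.float64(-0.4)]
[-0.0201, 0.0049, 0.0019, np.float64(-0.4)]
[-0.0202, 0.0047, 0.0019, np.float64(-0.4)]
[-0.0202, 0.0046, 0.0019, np.float64(-0.4)]
[-0.0202, 0.0044, 0.0019, np.float64(-0.4)]
[-0.0202, 0.0043, 0.0019, np.float64(-0.4)]
[-0.0203, 0.0042, 0.0019, np.float64(-0.4)]
[-0.0203, 0.004, 0.0019, np.float64(-0.4)]
[-0.0203, 0.0039, 0.0019, np.float64(-0.4)]
[-0.0204, 0.0037, 0.0019, np.float64(-0.4)]
[-0.0204, 0.0036, 0.0019, np.float64(-0.4)]
[-0.0204, 0.0034, 0.0019, np.float64(-0.4)]
[-0.0204, 0.0033, 0.0019, np.float64(-0.4)]
```

send_rows([
  [[-0.012, 0.003, 0, -0.4], [-0.02, 0.005, 0, -0.4], [-0.02, 0.005, 0.001, -0.4], [-0.02, 0.005, 0.002, -0.4], [-0.02, 0.005, 0.002, -0.4], [-0.02, 0.005, 0.002, -0.4], [-0.02, 0.005, 0.002, -0.4], [-0.02, 0.005, 0.002, -0.4]],
])

```text
clock: 11.05
eef_pos: [0.4858, -0.0805, 0.2773]
tool_rot: [0.614, 0.789, -0.02, -0.015]
ft_force: [-0.5, 0.2, -2.0]
grip_width: 0.0323
```

send_rows([
  [[-0.02, 0.004, 0.002, -0.4], [-0.02, 0.004, 0.002, -0.4], [-0.02, 0.004, 0.002, -0.4], [-0.02, 0.004, 0.002, -0.4], [-0.018, 0.004, 0.002, -0.4], [-0.015, 0.004, 0.002, -0.4], [-0.01, 0.003, 0.002, -0.4], [0, 0, 0, 0]],
])

```text
clock: 11.85
eef_pos: [0.5355, -0.205, 0.2564]
tool_rot: [0.597, 0.802, -0.022, -0.02]
ft_force: [-0.3, 0.4, -2.7]
grip_width: 0.0323
```

```bash
python3 - <<'E'
from h import *
goto((.571,-.2232,.20),107.6,8)
c=grab('wrist','w8'); state()
E
```

```text
t 11.85 P [ 0.5355 -0.205   0.2564] yaw 106.62 z [-0.0594 -0.0112 -0.9982] F [-0.29  0.43 -2.68] w 0.0323 q [-20.   24.5  17.4  85.9  -1.8 -36.6]
[-0.0035, 0.004, 0.0068, np.float64(-0.12)]
[-0.0035, 0.004, 0.0068, np.float64(-0.12)]
[-0.0035, 0.004, 0.0068, np.float64(-0.12)]
[-0.0035, 0.004, 0.0068, np.float64(-0.12)]
[-0.0035, 0.004, 0.0068, np.float64(-0.12)]
[-0.0035, 0.004, 0.0068, np.float64(-0.12)]
[-0.0035, 0.004, 0.0068, np.float64(-0.12)]
[-0.0035, 0.004, 0.0068, np.float64(-0.12)]
t 11.9 P [ 0.5353 -0.2044  0.2566] yaw 106.64 z [-0.0596 -0.011  -0.9982] F [-0.02  1.49 -1.49] w 0.0325 q [-20.   24.4  17.4  86.   -1.8 -36.6]
```

View pics/w8.png

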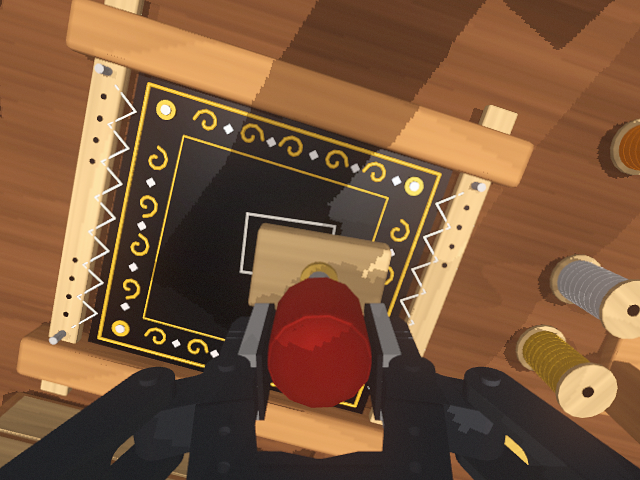

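send_rows([
  [[0.02, 0, 0, 0], [0.02, 0, 0, 0], [0.02, 0, 0, 0], [0.02, 0, 0, 0], [0.02, 0, 0, 0], [0, 0, 0, 0], [0, 0, 0, 0], [0, 0, 0, 0]],
])

```text
clock: 12.7
eef_pos: [0.5026, -0.101, 0.2589]
tool_rot: [0.595, 0.803, -0.022, -0.021]
ft_force: [0.2, -0.0, -1.0]
grip_width: 0.0322
```

```bash
python3 - <<'E'
from h import *
state()
E
```

```text
t 12.7 P [ 0.5026 -0.101   0.2589] yaw 106.95 z [-0.0598 -0.0093 -0.9982] F [ 0.23 -0.04 -0.95] w 0.0322 q [-10.7  17.5   7.6  83.4  -1.2 -27.6]
```

send_rows([
  [[-0.02, 0, 0, 0], [-0.02, 0, 0, 0], [-0.02, 0, 0, 0], [-0.02, 0, 0, 0], [-0.02, 0, 0, 0], [0, 0, 0, 0], [0, 0, 0, 0], [0, 0, 0, 0]],
])

```text
clock: 13.5
eef_pos: [0.533, -0.2045, 0.2573]
tool_rot: [0.597, 0.802, -0.022, -0.021]
ft_force: [0.7, 0.1, -2.6]
grip_width: 0.0326
```

```bash
python3 - <<'E'
from h import *
state()
E
```

```text
t 13.5 P [ 0.533  -0.2045  0.2573] yaw 106.68 z [-0.0598 -0.0094 -0.9982] F [ 0.67  0.06 -2.65] w 0.0326 q [-20.1  24.2  17.2  86.   -1.7 -36.8]
```

send_rows([
  [[0, 0, 0, 1], [0, 0, 0, 1], [0, 0, 0, 1], [0, 0, 0, 1], [0, 0, 0, 1], [0, 0, 0, 1], [0, 0, 0, 0], [0, 0, 0, 0]],
])

```text
clock: 14.3
eef_pos: [0.5328, -0.202, 0.258]
tool_rot: [0.64, 0.768, -0.023, -0.02]
ft_force: [0.1, 0.3, -1.2]
grip_width: 0.0324
```

```bash
python3 - <<'E'
from h import *
state()
E
```

```text
t 14.3 P [ 0.5328 -0.202   0.258 ] yaw 100.35 z [-0.0594 -0.0092 -0.9982] F [ 0.15  0.26 -1.22] w 0.0324 q [-19.9  24.   17.   86.   -1.7 -30.2]
```

send_rows([
  [[0, 0.015, 0, 0], [0, 0.015, 0, 0], [0, 0.015, 0, 0], [0, 0.015, 0, 0], [0, 0, 0, 0], [0, 0, 0, 0], [0, 0, 0, 0], [0, 0, 0, 0]],
])

```text
clock: 15.1
eef_pos: [0.5918, -0.1918, 0.2542]
tool_rot: [0.641, 0.767, -0.023, -0.021]
ft_force: [-0.3, -0.8, -2.5]
grip_width: 0.0323
```

```bash
python3 - <<'E'
from h import *
state()
E
```

```text
t 15.1 P [ 0.5918 -0.1918  0.2542] yaw 100.24 z [-0.0613 -0.0094 -0.9981] F [-0.31 -0.8  -2.48] w 0.0323 q [-17.2  30.8  27.2  89.6  -1.6 -27.4]
```

send_rows([
  [[0.02, -0.005, -0.002, 0.4], [0.02, -0.005, -0.002, 0.4], [0.02, -0.005, -0.002, 0.4], [0.02, -0.005, -0.002, 0.4], [0.02, -0.005, -0.002, 0.4], [0, 0, 0, 0], [0, 0, 0, 0], [0, 0, 0, 0]],
])

```text
clock: 15.9
eef_pos: [0.5465, -0.097, 0.2684]
tool_rot: [0.657, 0.754, -0.023, -0.019]
ft_force: [-0.4, -0.5, -2.9]
grip_width: 0.032
```

```bash
python3 - <<'E'
from h import *
state()
E
```

```text
t 15.9 P [ 0.5465 -0.097   0.2684] yaw 97.86 z [-0.0592 -0.0105 -0.9982] F [-0.36 -0.52 -2.91] w 0.032 q [ -9.5  22.3  16.   86.9  -1.2 -17.3]
```

send_rows([
  [[-0.02, 0.005, 0.002, -0.4], [-0.02, 0.005, 0.002, -0.4], [-0.02, 0.005, 0.002, -0.4], [-0.02, 0.005, 0.002, -0.4], [-0.02, 0.005, 0.002, -0.4], [0, 0, 0, 0], [0, 0, 0, 0], [0, 0, 0, 0]],
])

```text
clock: 16.7
eef_pos: [0.5868, -0.2018, 0.2545]
tool_rot: [0.646, 0.763, -0.024, -0.02]
ft_force: [-0.8, 0.5, -2.3]
grip_width: 0.0323
```

```bash
python3 - <<'E'
from h import *
state()
E
```

```text
t 16.7 P [ 0.5868 -0.2018  0.2545] yaw 99.54 z [-0.0606 -0.0105 -0.9981] F [-0.84  0.5  -2.29] w 0.0323 q [-18.2  30.6  26.8  89.3  -1.7 -27.7]
```

```bash
cat >> h.py <<'E'
def headplane(c,ztop):
    h=cv2.cvtColor(c['image'],cv2.COLOR_RGB2HSV); H,W=h.shape[:2]
    uu,vv=np.meshgrid(np.arange(W),np.arange(H)); 
    P=depthpt(c,np.c_[uu.ravel(),vv.ravel()]).reshape(H,W,3)
    m=(h[...,0]>10)&(h[...,0]<32)&(h[...,1]<150)&(abs(P[...,2]-ztop)<.012)&(c['range_z']>0)
    m=cv2.erode(m.astype(np.uint8),np.ones((5,5)))
    k,l,st,ce=cv2.connectedComponentsWithStats(m); i=1+np.argmax(st[1:,4]); Q=P[l==i]
    co,*_=np.linalg.lstsq(np.c_[Q[:,:2],np.ones(len(Q))],Q[:,2],rcond=None)
    r=Q[:,2]-np.c_[Q[:,:2],np.ones(len(Q))]@co
    n=np.array([-co[0],-co[1],1]); n/=np.linalg.norm(n)
    print('npts',st[i],'normal',n.round(4),'tilt deg',np.degrees(np.arccos(n[2])).round(2),'rms',r.std().round(5),'mean',Q.mean(0).round(4)); return Q
E
python3 - <<'E'
from h import *
o=state(); c=grab('wrist','w9'); headplane(c,o['eef_pos'][2]-.058); headplane(load('w7'),.2087); headplane(load('w2'),.126)
E
```

```text
t 16.7 P [ 0.5868 -0.2018  0.2545] yaw 99.54 z [-0.0606 -0.0105 -0.9981] F [-0.84  0.5  -2.29] w 0.0323 q [-18.2  30.6  26.8  89.3  -1.7 -27.7]
npts [ 251  225  139   78 5633] normal [-0.0072  0.0092  0.9999] tilt deg 0.67 rms 0.0012 mean [ 0.5759 -0.2063  0.196 ]
npts [ 251  225  139   78 5798] normal [-0.0394  0.0055  0.9992] tilt deg 2.28 rms 0.00122 mean [0.4142 0.3766 0.2085]
npts [ 253  322   82   58 1931] normal [-0.046   0.0067  0.9989] tilt deg 2.66 rms 0.00138 mean [0.5394 0.3929 0.1248]
```

send_rows([
  [[0.02, -0.005, -0.002, 0.4], [0.02, -0.005, -0.002, 0.4], [0.02, -0.005, -0.002, 0.4], [0.02, -0.005, -0.002, 0.4], [0.02, -0.005, -0.002, 0.4], [0.02, -0.005, -0.002, 0.4], [0.02, -0.005, -0.002, 0.4], [0.02, -0.005, -0.002, 0.4]],
])

```text
clock: 17.55
eef_pos: [0.5214, -0.0404, 0.2751]
tool_rot: [0.666, 0.745, -0.023, -0.018]
ft_force: [0.6, 0.2, -2.6]
grip_width: 0.0323
```

```bash
python3 - <<'E'
from h import *
state()
E
```

```text
t 17.55 P [ 0.5214 -0.0404  0.2751] yaw 96.38 z [-0.0577 -0.0104 -0.9983] F [ 0.57  0.24 -2.56] w 0.0323 q [ -4.   18.4  11.3  86.2  -0.8 -10.3]
```

send_rows([
  [[0.02, -0.005, -0.002, 0.4], [0.02, -0.005, -0.002, 0.4], [0.02, -0.005, -0.002, 0.4], [0.02, -0.005, -0.002, 0.4], [0.02, -0.005, -0.002, 0.4], [0.02, -0.005, -0.002, 0.4], [0.02, -0.005, -0.002, 0.4], [0.02, -0.005, -0.002, 0.4]],
])

```text
clock: 18.35
eef_pos: [0.4611, 0.1268, 0.2979]
tool_rot: [0.685, 0.728, -0.02, -0.015]
ft_force: [1.2, -1.2, -1.7]
grip_width: 0.0323
```

```bash
python3 - <<'E'
from h import *
o=state(); print(np.degrees(o['joint_vel']).round(2))
E
```

```text
t 18.35 P [0.4611 0.1268 0.2979] yaw 93.55 z [-0.0502 -0.0089 -0.9987] F [ 1.15 -1.17 -1.67] w 0.0323 q [15.2 12.6  7.  87.2  0.3 11.7]
[25.56 -2.89  0.46  2.55  1.45 28.79]
```

send_rows([
  [[0.02, -0.005, -0.002, 0.4], [0.02, -0.005, -0.002, 0.4], [0.02, -0.005, -0.002, 0.4], [0.02, -0.005, -0.002, 0.4], [0.02, -0.005, -0.002, 0.4], [0.02, -0.005, -0.002, 0.4], [0.02, -0.005, -0.002, 0.4], [0.02, -0.005, -0.002, 0.4]],
])

```text
clock: 19.15
eef_pos: [0.4069, 0.2946, 0.3205]
tool_rot: [0.702, 0.712, -0.017, -0.014]
ft_force: [0.5, -1.0, -2.9]
grip_width: 0.0324
```

```bash
python3 - <<'E'
from h import *
o=state(); print(np.degrees(o['joint_vel']).round(2))
E
```

```text
t 19.15 P [0.4069 0.2946 0.3205] yaw 90.77 z [-0.0434 -0.0056 -0.999 ] F [ 0.45 -1.02 -2.94] w 0.0324 q [35.2 14.8 13.1 90.5  1.2 34.4]
[23.42  7.16 13.75  5.4   0.85 26.76]
```

send_rows([
  [[0.02, -0.002, 0, 0.4], [0.02, -0.002, 0, 0.4], [0.02, -0.002, 0, 0.4], [0.02, -0.002, 0, 0.4], [0.02, -0.002, 0, 0.4], [0.02, -0.002, 0, 0.4], [0.02, -0.002, 0, 0.4], [0, 0, 0, 0]],
])

```text
clock: 19.95
eef_pos: [0.3844, 0.4445, 0.3251]
tool_rot: [0.716, 0.698, -0.014, -0.013]
ft_force: [0.1, -0.5, -2.6]
grip_width: 0.0324
```

send_rows([
  [[0, 0, 0, 0], [0, 0, 0, 0], [-0.02, 0.003, 0, -0.5], [-0.03, 0.005, 0.002, -1], [-0.03, 0.005, 0.002, -1], [-0.03, 0.005, 0.002, -1], [-0.02, 0.004, 0.002, -1], [0, 0, 0, 0]],
])

```text
clock: 20.75
eef_pos: [0.4048, 0.3061, 0.3178]
tool_rot: [0.686, 0.727, -0.013, -0.013]
ft_force: [0.2, 0.4, -2.0]
grip_width: 0.0324
```

```bash
python3 - <<'E'
from h import *
o=state(); print(np.degrees(o['joint_vel']).round(2))
E
```

```text
t 20.75 P [0.4048 0.3061 0.3178] yaw 93.34 z [-0.0369 -0.002  -0.9993] F [ 0.23  0.42 -2.  ] w 0.0324 q [36.4 15.1 13.1 89.8  1.2 33.1]
[ 0.24 -1.02 -0.1  -0.52  1.5   0.59]
```

send_rows([
  [[-0.02, 0.002, 0, -0.5], [-0.035, 0.003, 0, -1], [-0.035, 0.003, 0, -1], [-0.035, 0.003, 0, -1], [-0.02, 0.002, 0, -0.5], [0, 0, 0, 0], [0, 0, 0, 0], [0, 0, 0, 0]],
])

```text
clock: 21.55
eef_pos: [0.4297, 0.159, 0.3198]
tool_rot: [0.66, 0.751, -0.009, -0.013]
ft_force: [0.4, -0.2, -2.7]
grip_width: 0.0322
```

send_rows([
  [[-0.02, 0.006, 0.003, -0.5], [-0.035, 0.01, 0.005, -1], [-0.035, 0.01, 0.005, -1], [-0.035, 0.01, 0.005, -1], [-0.02, 0.006, 0.002, -0.5], [0, 0, 0, 0], [0, 0, 0, 0], [0, 0, 0, 0]],
])

```text
clock: 22.35
eef_pos: [0.4964, 0.0291, 0.296]
tool_rot: [0.626, 0.779, -0.006, -0.015]
ft_force: [-0.1, -0.1, -1.1]
grip_width: 0.0323
```

```bash
python3 - <<'E'
from h import *
goto((.571,-.2232,.26),107.6,8)
E
```

```text
t 22.35 P [0.4964 0.0291 0.296 ] yaw 102.42 z [-0.0309  0.0087 -0.9995] F [-0.07 -0.08 -1.15] w 0.0323 q [ 3.  13.9  8.4 86.2  0.6 -9.4]
[-0.0329, 0.0024, 0.0039, np.float64(-0.65)]
[-0.0329, 0.0021, 0.0039, np.float64(-0.65)]
[-0.0329, 0.0017, 0.0039, np.float64(-0.65)]
[-0.0329, 0.0013, 0.0039, np.float64(-0.65)]
[-0.0329, 0.001, 0.0039, np.float64(-0.65)]
[-0.033, 0.0006, 0.0039, np.float64(-0.65)]
[-0.033, 0.0002, 0.0039, np.float64(-0.65)]
[-0.033, -0.0002, 0.0039, np.float64(-0.65)]
```

send_rows([
  [[-0.02, 0.001, 0.002, -0.5], [-0.035, 0.002, 0.005, -0.8], [-0.035, 0.002, 0.005, -0.8], [-0.035, 0.002, 0.005, -0.8], [-0.02, 0.001, 0.002, -0.5], [0, 0, 0, 0], [0, 0, 0, 0], [0, 0, 0, 0]],
])

```text
clock: 23.15
eef_pos: [0.5403, -0.1006, 0.2762]
tool_rot: [0.594, 0.804, -0.003, -0.015]
ft_force: [0.1, 0.7, -1.3]
grip_width: 0.0323
```

```bash
python3 - <<'E'
from h import *
goto((.571,-.2232,.21),107.6,5)
E
```

```text
t 23.15 P [ 0.5403 -0.1006  0.2762] yaw 107.09 z [-0.0274  0.0124 -0.9995] F [ 0.14  0.66 -1.28] w 0.0323 q [-10.8  20.3  14.2  85.6   0.4 -27.9]
[-0.0255, -0.001, 0.0128, np.float64(-0.1)]
[-0.0255, -0.0011, 0.0128, np.float64(-0.1)]
[-0.0255, -0.0011, 0.0128, np.float64(-0.1)]
[-0.0255, -0.0012, 0.0128, np.float64(-0.1)]
[-0.0255, -0.0012, 0.0128, np.float64(-0.1)]
```

send_rows([
  [[-0.02, -0.001, 0.008, 0], [-0.03, -0.001, 0.014, 0], [-0.03, -0.001, 0.014, 0], [-0.025, -0.001, 0.014, 0], [-0.012, -0.001, 0.008, 0], [0, 0, 0, 0], [0, 0, 0, 0], [0, 0, 0, 0]],
])

```text
clock: 23.95
eef_pos: [0.5713, -0.203, 0.2195]
tool_rot: [0.587, 0.809, -0.0, -0.013]
ft_force: [0.2, 0.3, -2.1]
grip_width: 0.0323
```

```bash
python3 - <<'E'
from h import *
goto((.571,-.2232,.15),107.6,5)
c=grab('wrist','w10'); t=grab('top','t10'); state()
crop(t,360,160,480,280,5,'t10c.png')
E
```

```text
t 23.95 P [ 0.5713 -0.203   0.2195] yaw 108.1 z [-0.0213  0.0151 -0.9997] F [ 0.16  0.34 -2.11] w 0.0323 q [-19.8  27.8  17.2  80.9   0.4 -37.9]
[-0.0041, -0.0011, 0.0138, np.float64(0.1)]
[-0.0041, -0.0011, 0.0138, np.float64(0.1)]
[-0.0041, -0.0011, 0.0138, np.float64(0.1)]
[-0.0041, -0.0011, 0.0138, np.float64(0.1)]
[-0.0041, -0.0011, 0.0138, np.float64(0.1)]
t 24.05 P [ 0.5716 -0.2031  0.2199] yaw 108.11 z [-0.0205  0.0147 -0.9997] F [-1.05 -0.12 -2.27] w 0.0321 q [-19.8  27.8  17.3  80.9   0.4 -37.9]
```

View pics/w10.png

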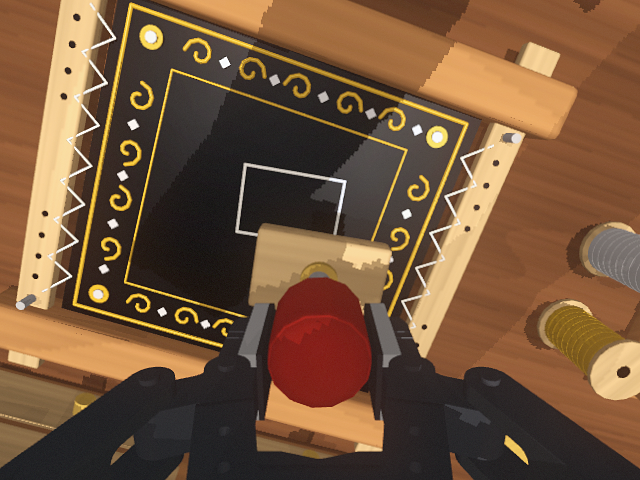

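View pics/t10c.png

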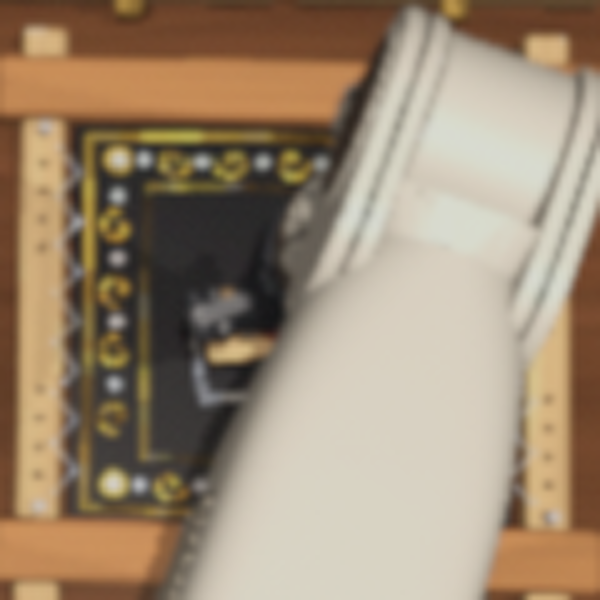

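```bash
python3 - <<'E'
from h import *
c=load('w10'); crop(c,225,150,405,310,4,'w10c.png')
E
```

```text
(no output)
```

View pics/w10c.png

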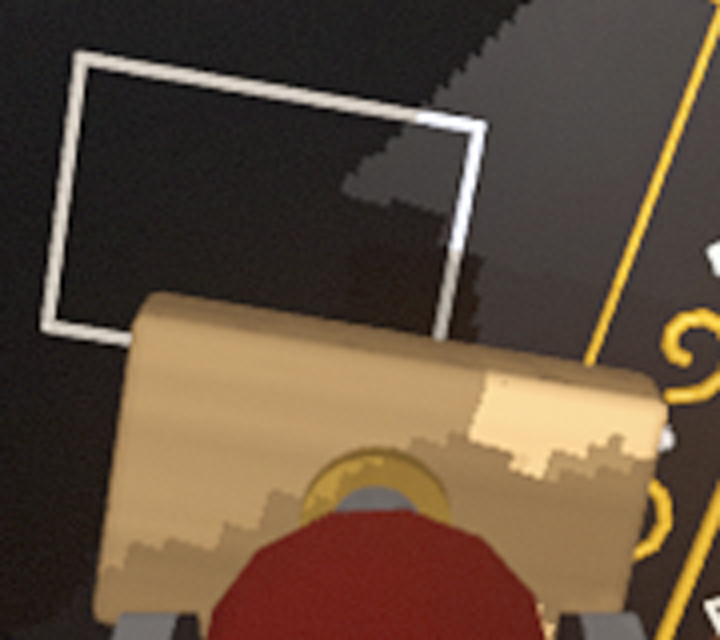

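```bash
python3 - <<'E'
from h import *
c=load('w10'); f=lambda x,y:[225+(x+.5)/4-.5,150+(y+.5)/4-.5]
def an(C,w):
    d=C[1]-C[0]; e=C[2]-C[0]; a=np.arctan2(d[1],d[0]); 
    print(np.linalg.norm(d).round(4),np.linalg.norm(e).round(4),'long',np.degrees(a).round(2),'short+90',(np.degrees(np.arctan2(e[1],e[0]))+90).round(2),'ctr',((C[1]+C[2])/2).round(4),'ctr2',((C[0]+C[1])/2)[:2]+w/2*np.array([np.sin(a),-np.cos(a)]))
an(plane(c,[f(80,60),f(480,126),f(47,327)],.018),.054)
an(plane(c,[f(133,325),f(665,403),f(95,612)],.2199-.0585),.040)
E
```

```text
0.0785 0.0539 long 98.59 short+90 98.28 ctr [ 0.5709 -0.2243  0.018 ] ctr2 [ 0.57097354 -0.22418075]
0.0626 0.0363 long 99.12 short+90 98.54 ctr [ 0.5698 -0.2035  0.1614] ctr2 [ 0.57163028 -0.20300518]
```

```bash
python3 - <<'E'
from h import *
goto((.5717,-.2240,.135),107.9,6)
E
```

```text
t 24.05 P [ 0.5716 -0.2031  0.2199] yaw 108.11 z [-0.0205  0.0147 -0.9997] F [-1.05 -0.12 -2.27] w 0.0321 q [-19.8  27.8  17.3  80.9   0.4 -37.9]
[-0.0036, -0.0009, 0.0141, np.float64(0.04)]
[-0.0036, -0.0008, 0.0141, np.float64(0.04)]
[-0.0036, -0.0008, 0.0141, np.float64(0.04)]
[-0.0036, -0.0008, 0.0141, np.float64(0.04)]
[-0.0036, -0.0008, 0.0141, np.float64(0.04)]
[-0.0036, -0.0008, 0.0141, np.float64(0.04)]
```

send_rows([
  [[-0.004, -0.001, 0.01, 0], [-0.004, -0.001, 0.015, 0], [-0.004, -0.001, 0.015, 0], [-0.004, 0, 0.015, 0], [-0.003, 0, 0.012, 0], [-0.002, 0, 0.008, 0], [0, 0, 0, 0], [0, 0, 0, 0]],
])

```text
clock: 24.85
eef_pos: [0.5749, -0.2218, 0.1425]
tool_rot: [0.585, 0.811, 0.001, -0.01]
ft_force: [0.7, -1.1, -1.9]
grip_width: 0.0321
```

```bash
python3 - <<'E'
from h import *
goto((.5717,-.2240,.105),107.9,4)
c=grab('wrist','w11'); crop(c,200,180,440,360,3,'w11c.png'); s=grab('scene','s11'); crop(s,160,160,320,300,5,'s11c.png')
E
```

```text
t 24.85 P [ 0.5749 -0.2218  0.1425] yaw 108.34 z [-0.0159  0.0132 -0.9998] F [ 0.67 -1.12 -1.95] w 0.0321 q [-21.3  31.   10.8  71.    0.4 -39.6]
[-0.0004, -0.0008, 0.0094, np.float64(0.11)]
[-0.0004, -0.0008, 0.0094, np.float64(0.11)]
[-0.0004, -0.0008, 0.0094, np.float64(0.11)]
[-0.0004, -0.0008, 0.0094, np.float64(0.11)]
```

View pics/w11c.png

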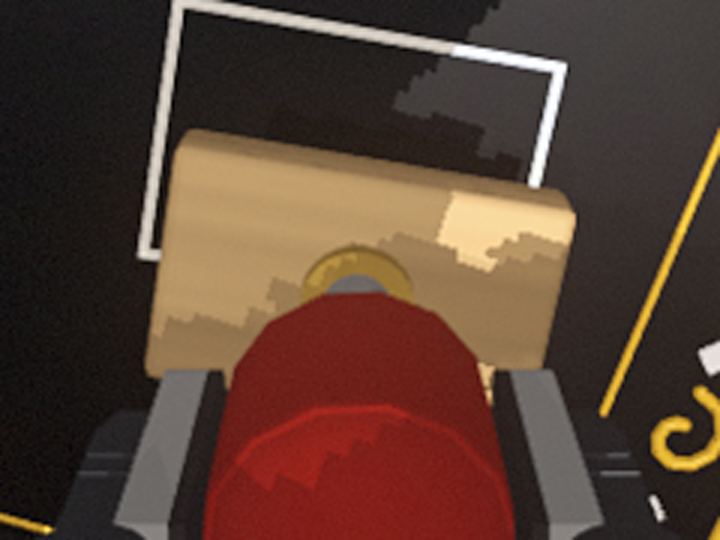

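View pics/s11c.png

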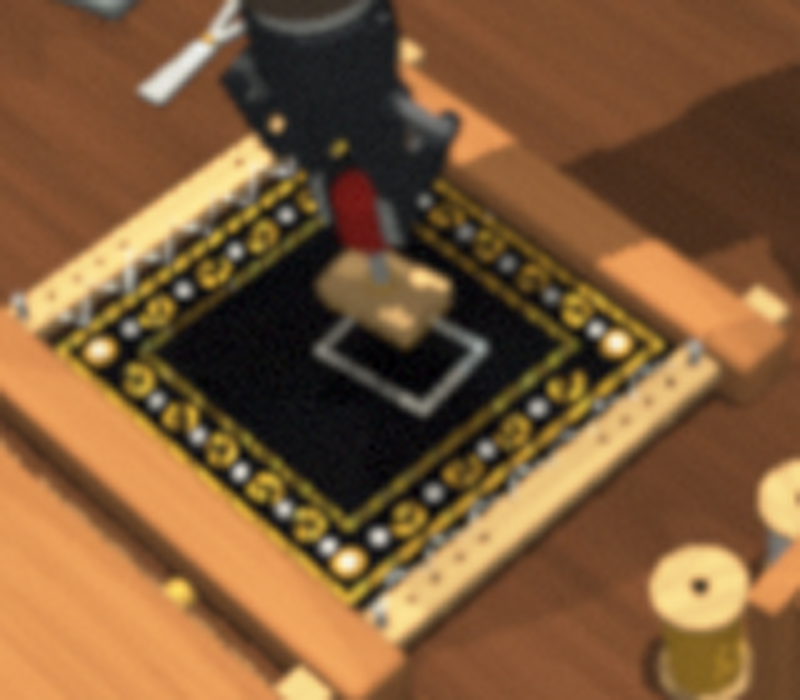

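send_rows([
  [[-0.001, -0.001, 0.006, 0.2], [-0.001, -0.001, 0.007, 0.2], [0, -0.001, 0.007, 0], [0, -0.001, 0.006, 0], [0, 0, 0.004, 0], [0, 0, 0, 0], [0, 0, 0, 0], [0, 0, 0, 0]],
])

```text
clock: 25.75
eef_pos: [0.5719, -0.2249, 0.1117]
tool_rot: [0.588, 0.809, 0.001, -0.009]
ft_force: [0.6, -0.0, -2.6]
grip_width: 0.0321
```

```bash
python3 - <<'E'
from h import *
goto((.5717,-.2240,.105),107.9,1)
c=grab('wrist','w12'); crop(c,200,200,440,380,3,'w12c.png')
o=state(); Q=headplane(c,o['eef_pos'][2]-.058)
print(depthpt(c,[[275,275],[370,290],[320,330]]).round(4))
E
```

```text
t 25.75 P [ 0.5719 -0.2249  0.1117] yaw 107.93 z [-0.013   0.0121 -0.9998] F [ 0.6  -0.03 -2.62] w 0.0321 q [-21.6  31.9   7.6  66.6   0.4 -39.6]
[0.0008, 0.0001, 0.0067, np.float64(0.03)]
t 25.8 P [ 0.5719 -0.2249  0.1117] yaw 107.93 z [-0.0129  0.012  -0.9998] F [-0.57  0.46 -1.75] w 0.0322 q [-21.6  31.9   7.7  66.6   0.4 -39.6]
npts [ 251  226  139   75 5564] normal [-0.04   -0.0181  0.999 ] tilt deg 2.51 rms 0.00105 mean [ 0.5646 -0.2294  0.0527]
[[ 0.5767 -0.2455  0.0523]
 [ 0.5701 -0.1997  0.0528]
 [ 0.5589 -0.2301  0.1301]]
```

View pics/w12c.png

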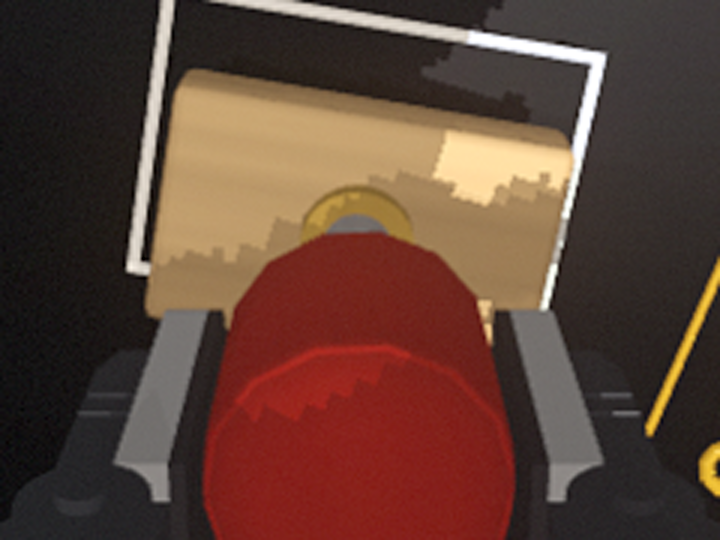

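```bash
python3 - <<'E'
from h import *
c=load('w12'); f=lambda x,y:[200+(x+.5)/3-.5,200+(y+.5)/3-.5]
print('panel',depthpt(c,[f(300,40),f(400,60),f(60,100),f(620,200)]).round(4)[:,2])
g=c['range_z']; 
P=depthpt(c,[f(x,y) for x in range(190,420,8) for y in range(120,170,8)]); print('headtop med',np.median(P[:,2]))
P=depthpt(c,[f(x,y) for x in range(230,500,8) for y in range(400,500,8)]); print('knobtop med',np.median(P[:,2]),P[:,2].min(),P[:,2].max())
def an(C,w):
    d=C[1]-C[0]; a=np.arctan2(d[1],d[0]); print(np.linalg.norm(d).round(4),'long',np.degrees(a).round(2),'ctr2',((C[0]+C[1])/2)[:2]+w/2*np.array([np.sin(a),-np.cos(a)]))
an(plane(c,[f(175,103),f(572,152)],.1117-.0583),.040)
print(plane(c,[f(600,60),f(135,267),f(165,4)],.018).round(4))
D=plane(c,[f(600,60),f(135,267)],.018); print('outline ctr',D.mean(0))
L=plane(c,[f(165,4),f(135,267)],.018); d=L[1]-L[0]; print(np.degrees(np.arctan2(d[1],d[0]))+90)
L=plane(c,[f(220,-0),f(600,60)],.018); d=L[1]-L[0]; print(np.degrees(np.arctan2(d[1],d[0])))
E
```

```text
panel [0.0179 0.0174 0.0181 0.0189]
headtop med 0.05266986701768653
knobtop med 0.13134982042474252 0.12524790379304496 0.13361195251031727
0.0621 long 100.35 ctr2 [ 0.57331865 -0.22451638]
[[ 0.5387 -0.189   0.018 ]
 [ 0.6033 -0.2587  0.018 ]
 [ 0.5528 -0.2668  0.018 ]]
outline ctr [ 0.57099662 -0.22387557  0.018     ]
99.07636230123572
98.63035073707553
```

send_rows([
  [[0.001, -0.001, 0.002, 0.5], [0, 0, 0.002, 0], [0, 0, 0.002, 0], [0, 0, 0, 0], [0, 0, 0, 0], [0, 0, 0, 0], [0, 0, 0, 0], [0, 0, 0, 0]],
])

```text
clock: 26.6
eef_pos: [0.5711, -0.2243, 0.1061]
tool_rot: [0.592, 0.806, 0.001, -0.008]
ft_force: [-0.3, -0.4, -1.3]
grip_width: 0.0321
```

```bash
python3 - <<'E'
from h import *
goto((.5708,-.2240,.1055),107.4,1)
c=grab('wrist','w13'); crop(c,200,200,440,380,3,'w13c.png'); s=grab('scene','s13'); crop(s,200,190,290,260,8,'s13c.png')
f=lambda x,y:[200+(x+.5)/3-.5,200+(y+.5)/3-.5]
P=depthpt(c,[f(x,y) for x in range(190,420,8) for y in range(120,160,8)]); print('headtop med',np.median(P[:,2]))
E
```

```text
t 26.6 P [ 0.5711 -0.2243  0.1061] yaw 107.4 z [-0.0112  0.0114 -0.9999] F [-0.31 -0.39 -1.3 ] w 0.0321 q [-21.6  32.    6.9  65.7   0.4 -39. ]
[0.0004, -0.0002, 0.0006, np.float64(-0.0)]
headtop med 0.04719194402230914
```

View pics/w13c.png

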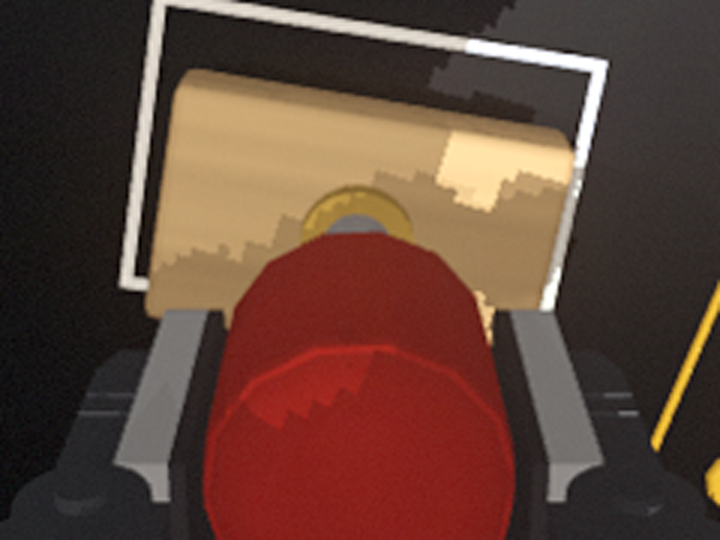

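View pics/s13c.png

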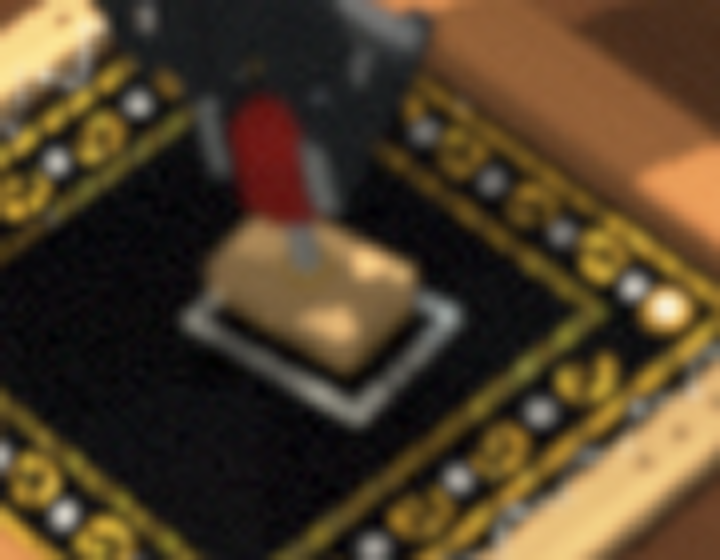

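```bash
python3 - <<'E'
from h import *
c=load('w13'); f=lambda x,y:[200+(x+.5)/3-.5,200+(y+.5)/3-.5]
O=plane(c,[f(160,4),f(601,67),f(128,285)],.018)
H=plane(c,[f(175,98),f(573,152),f(147,312)],.0475)
for C,w in((O,.054),(H,.04)):
    d=C[1]-C[0]; a=np.arctan2(d[1],d[0]); e=C[2]-C[0]
    print(np.linalg.norm(d).round(4),np.degrees(a).round(2),(np.degrees(np.arctan2(e[1],e[0]))+90).round(2),((C[0]+C[1])/2)[:2]+w/2*np.array([np.sin(a),-np.cos(a)]),(C[1]+C[2])[:2]/2)
# second view: scene; brass-face lower corners vs outline
s=load('s13'); g=lambda x,y:[200+(x+.5)/8-.5,190+(y+.5)/8-.5]
# head top corners at z .0475: left(208,258)?, near(338,352), right(415,282)
print('scene outline',plane(s,[g(190,322),g(357,418),g(455,318)],.018).round(4))
print('scene head bottom',plane(s,[g(210,290),g(348,375),g(412,312)],.029).round(4))
o=state(); print(np.abs(o['joint_vel']).max())
E
```

```text
0.0784 98.93 98.48 [ 0.57145776 -0.22360426] [ 0.5712558  -0.22385239]
0.0625 99.12 97.87 [ 0.57242656 -0.22421136] [ 0.57070023 -0.22489044]
scene outline [[ 0.6045 -0.2564  0.018 ]
 [ 0.5937 -0.1788  0.018 ]
 [ 0.5391 -0.186   0.018 ]]
scene head bottom [[ 0.5946 -0.2542  0.029 ]
 [ 0.5876 -0.1881  0.029 ]
 [ 0.5528 -0.1922  0.029 ]]
t 26.7 P [ 0.5711 -0.2243  0.1061] yaw 107.39 z [-0.0112  0.0114 -0.9999] F [-0.06 -0.39 -2.23] w 0.0324 q [-21.6  32.    6.9  65.7   0.4 -39. ]
0.000948681278851169
```

send_rows([
  [[0.001, 0, 0, 0], [0, 0, 0, 0], [0, 0, 0, 0], [0, 0, 0, 0], [0, 0, 0, 0], [0, 0, 0, 0], [0, 0, 0, 0], [0, 0, 0, 0]],
])

```text
clock: 27.5
eef_pos: [0.5708, -0.2232, 0.1062]
tool_rot: [0.592, 0.806, 0.001, -0.008]
ft_force: [0.1, -0.2, -1.4]
grip_width: 0.0323
```

```bash
python3 - <<'E'
from h import *
o=state(); print(np.abs(o['joint_vel']).max())
s=grab('scene','s14'); crop(s,60,100,560,400,1.6,'s14c.png')
c=grab('wrist','w14'); f=lambda x,y:[200+(x+.5)/3-.5,200+(y+.5)/3-.5]
P=depthpt(c,[f(x,y) for x in range(190,420,8) for y in range(120,160,8)]); print('headtop med',np.median(P[:,2]))
E
```

```text
t 27.5 P [ 0.5708 -0.2232  0.1062] yaw 107.39 z [-0.0111  0.0113 -0.9999] F [ 0.14 -0.23 -1.39] w 0.0323 q [-21.5  31.9   6.8  65.7   0.4 -38.9]
0.0013676759369133985
headtop med 0.047323437669192114
```

View pics/s14c.png

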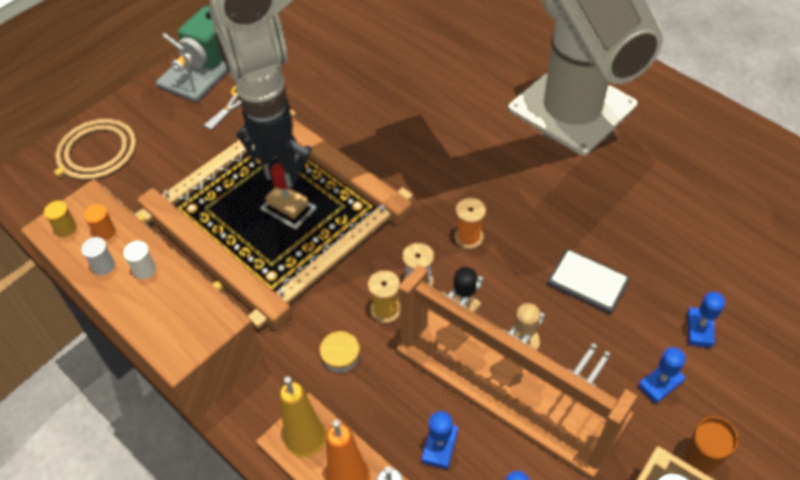

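The stamp hangs over the outline at about (288,203) in the crop. The other stamps, the reels, the pad and the blue look-alikes are where they were.

```bash
python3 -c "
from h import *
order.job_done(); state()"
```

```text
the job is handed in; nothing more can be done
the job is handed in; nothing more can be done
```

I gripped the red-knobbed oblong stamp, lifted it about 17 mm off its fork and drew it out more than 110 mm. I carried it over the reels and handed the job in at 27.6 s, holding the stamp over the outline.

**Last checks before handing in:**
- **Height:** the face is about 10 mm above the panel. The depth reading of the head gives 10 mm and the tool height gives 11 mm.
- **Centring:** within about 1 mm of the outline's centre by the wrist view. The coarser scene view had shown about 2 mm, so I made a last 1 mm correction and did not measure again.
- **Direction:** the stamp's long sides are within about 1° of the outline's.
- **Steadiness:** the joints were still and the grip was steady at 32 mm opening.
- **Surroundings:** in the last scene picture the reels, ink pad, other two stamps and blue look-alikes stood where they were. The force readings showed only the stamp's weight.

**Disagreements and faults:**
- **Tilt:** the tool picked up a tilt during the carry, to about 2.4° from how it gripped. I ran part of the path back to undo most of it. About 0.7° is left relative to the grasp.
- **Level check:** fitting a plane to the depth picture was no use as a check on this. It showed more than 2° even while the stamp was still hanging on the rack.
- **Head angle:** estimates from different pictures differed by about 1.5°, so I used an average.

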